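# Close up the drip tray and clip the washed bottles onto the drying rack

## Robot

A 6-joint arm with a two-finger parallel gripper is mounted at the origin on the work surface. World frame = base frame: x ahead of the robot, y to its left, z up, the work surface at z = 0. Lengths are in m, angles in rad, forces in N, time in s.
With the tool pointing down it reaches from about 0.425 to 0.95 m from the base axis. Payload 3.5 kg.
Tool frame: the origin (TCP) lies midway between the tips of the shut fingers; the grasp point (between the pads) lies 19 mm behind it (bot.pinch_z is the distance from the TCP to the grasp point, in m); z points along the fingers, y is the line along which they close (so a half turn about z gives the same grasp; the last joint's range is limited). The gripper opens to 85 mm and grips with 20 to 120 N. Pads are 22 mm wide; open, the fingers measure 114 mm over their backs; the gripper's body (76 mm by 85 mm) begins 54 mm behind the grasp point. The pads swing forward as they close: fully open they stand 13 mm farther back than shut.
Start: joints at [-1.251, 0.286, 1.577, -0, 1.279, -0.15], TCP at [0.306, -0.602, 0.231] pointing down, gripper open.
Joint ranges: [-2.77, 2.77], [-0.9, 2.22], [0.21, 2.48], [-1.53, 4.67], [0.24, 2.81], [-2.84, 2.84]. Speed limits (rad/s): [2.79, 2.79, 3.14, 3.14, 3.14, 3.14].

## Interface

Orientations are given as a unit quaternion [w, x, y, z].
In Python, from bench import bot gives the robot as it stands. The module is installed in compiled form; this text tells all that it offers.
- The arm moves only by the shell command python3 -m pendant 'ROWS' [FORCE]. ROWS is a JSON object of lists of equal length, an entry for each row: "turn": the turn, a rotation vector about the tool's x, y, z in rad, a list of three; "linear": the shift along the tool's x, y, z in m, a list of three; "claw": the finger opening in m, from 0 to 0.0854. In form: {"turn": [[wx, wy, wz], ...], "linear": [[dx, dy, dz], ...], "claw": [claw, ...]}. A call has 1 to 12 rows; each row is the pose to reach, as a shift and turn from the pose commanded when the call began, along the tool's axes at that moment; what a row does not reach only later rows make up. A row lasts 1/10 s, in which the tool goes at most 50 mm and 8.59 degrees, less where a joint would pass 70% of its speed; a pose out of reach is approached as far as the arm can. A call with a gripper value outside its range is refused whole. The fingers move at their own pace and stop on an object; FORCE is the grip in N (left out, the last holds). Time passes only in rows, so rows that repeat a pose let the fingers close. It gives the time, the measured TCP pose, the force, the opening and the grip force at its end, in the units of the state.
- bot.state(): the state, without advancing time (a new reading comes with each control period).
- bot.get_image(name): name is "scene" or "side" or "wrist"; returns a dict with "image" (420x560x3 uint8, red, green, blue), "z_map" (420x560 float32, m along the optical axis (not along the pixel's ray), 0 where there is no reading), "fx", "fy", "cx", "cy" (pixels), "k1" (the pictures are not rectified: a ray, as slopes to the right and down, at radius r is drawn at 1 + k1 r^2 times it, then the intrinsics apply), "rvec" (rotation vector, rad) and "tvec" (3), from world to camera coordinates, as OpenCV has them. Camera axes: x right, y down, z forward; pixel columns grow to the right and rows downward; lengths in m; the calibration is good to about 2 mm. A picture is of the moment at which its call begins.
- bot.finish_job(): hands the job in; it is judged then, once.
Trained networks look in a picture, given as the dict that the camera call returned (one of the last four; its "shot" number tells which), for a name from the list of things; names that differ only in an ending like _2 or _b are one class to them, and where a whole thing is asked for, a point or a joint stands for the part that bears it (a point fixed in the world has none). Each returns a list of dicts, best first, with "confidence" (0 to 1); they miss things now and then, are a little off and sometimes report something else, mostly with a low value. They report only what shows in the picture. A call takes as long as a camera call. They do not tell look-alikes from the thing itself.
- bot.cut_out(picture, thing): "pixels" (420x560 bool, what is visible of it) and "position" ([row, column] in pixels, amid what is visible of it).
The state is a dict: "clock": time; "joint_positions": joint angles; "qvel": joint speeds; "effort": joint torques, N m; "ee_pos": TCP position; "eef_rot": TCP orientation; "ft_force": force on the tool from outside, world axes, zero at the start; "wrist_torque": the same for the moment, N m; "grip_width": opening from 0.0 (shut) to 1.0 (fully open); "finger_force": force on a finger pad.
Only numpy, scipy, OpenCV 4.12 (cv2) and the standard library are available. Lean on these libraries where they do the work, as an engineer would, in place of code of your own. Each camera call takes 0.05 s, during which the arm holds its last target. There are 200 camera calls.

## Task

Get the drying rack by the sink ready and hang up the washing-up: first slide the loose half of the drip tray across the worktop until it butts flush against the fixed half under the rack, end to end with no gap and the front edges in line. Then clip every steel bottle standing on the worktop onto an eye of its own on the rack's rail, pressing the sprung gate of the carabiner on its cap against the eye until it snaps in, and leave each bottle hanging still and upright over the tray with its gate shut. The tray must still be closed up at the end, and the other kitchen things must stay where they are.

Things in the scene. Friction and masses are not known exactly. Their poses are not given: they have to be found in the camera images.
- rack: Fixed steel bottle rack. Origin on the worktop below the middle of the row of four eyes; y runs along the rail, x points from the eyes back to the rail (eyes reach to -x, towards the robot). Rail 14 mm thick, 50 mm behind the eyes, centre 215 mm up, on two 16 mm posts at y = +-208 mm. It carries the fixed half of the drip tray, y -200 to 0, x -102 to +38 mm, made like the loose half
- tray: Loose half of the drip tray: aluminium, 140 mm (x) by 200 mm (y), 0.6 kg, floor 4 mm, four rims 8 mm thick and 30 mm high. Origin at the centre of its underside. It belongs on the +y side of the fixed half, their 140 mm long rims touching and front (-x) rims in line, so its origin comes to x = -32, y = +100 mm of the rack. Its rims can be gripped from above or pushed; it slides on the worktop
- eye1 (a point): Middle of the near bar of a closed rigid eye, 230 mm up; axes as rack. 6 mm round steel: the near bar runs along y (34 mm over all), two side bars lead from its ends back to the rail (50 mm, falling 15 mm), leaving an opening 22 mm wide (y) and 40 mm deep (x) behind the near bar. eye1 to eye4 stand at rack y = +150, +50, -50, -150 mm; each has room for one bottle
- eye2 (a point): The same on eye 2
- eye3 (a point): The same on eye 3
- eye4 (a point): The same on eye 4
- bottle1: Steel bottle standing upright, 0.17 kg, origin at the centre of its underside: body 66 mm across up to z = 95 mm, shoulder, then a round black cap 52 mm across from z = 108 to 148 mm (grip it here). On the cap stands a rigid carabiner of 8 mm bar, in the bottle's x-z plane: x -26 to +26 mm, top at z = 192 mm, inside 36 mm wide in x; its gate is on the +x side. Bottles may be absent
- bight1 (a point): Point under the top of bottle 1's carabiner, at x = 0, z = 181 mm of the bottle, where the centre of the eye's near bar lies when the bottle hangs upright; axes as the bottle
- gate1 (a joint): Sprung gate of bottle 1's carabiner, rad: 0 shut, up to 1.4 as it is pressed inwards (-x). Hinge at x = 22, z = 150 mm, free end at z = 171 mm, just below the nose at z = 172 to 180 mm. An eye bar pressed against it at z = 156 to 168 mm opens it (3 to 12 N); with the bar's centre inside x = -4 mm, or as the bottle is then lowered onto the bar, it springs shut behind the bar
- bottle2: The same, bottle 2. A bottle hangs upright when the near bar lies under the top of its carabiner, the bar's centre at x = 0, z = 181 mm of the bottle
- bight2 (a point): Point under the top of bottle 2's carabiner, at x = 0, z = 181 mm of the bottle, where the centre of the eye's near bar lies when the bottle hangs upright; axes as the bottle
- gate2 (a joint): The same for bottle 2
- bottle3: The same, bottle 3. A bottle hangs upright when the near bar lies under the top of its carabiner, the bar's centre at x = 0, z = 181 mm of the bottle
- bight3 (a point): Point under the top of bottle 3's carabiner, at x = 0, z = 181 mm of the bottle, where the centre of the eye's near bar lies when the bottle hangs upright; axes as the bottle
- gate3 (a joint): The same for bottle 3
- bottle4: The same, bottle 4. A bottle hangs upright when the near bar lies under the top of its carabiner, the bar's centre at x = 0, z = 181 mm of the bottle
- bight4 (a point): Point under the top of bottle 4's carabiner, at x = 0, z = 181 mm of the bottle, where the centre of the eye's near bar lies when the bottle hangs upright; axes as the bottle
- gate4 (a joint): The same for bottle 4
- soap: Bystander: amber soap dispenser, 68 mm across, 190 mm tall. Origin at the middle of its underside
- tumbler: Bystander: glass tumbler, 72 mm across, 95 mm tall. Origin at the middle of its underside
- strainer: Bystander: steel sink strainer basket, 90 mm across, 56 mm tall. Origin at the middle of its underside
- stopper: Bystander: black rubber sink stopper, 84 mm across, 38 mm tall. Origin at the middle of its underside
- sponge: Bystander: sponge, 75 x 110 x 32 mm. Origin at the middle of its underside
- coffee_jar: Bystander: amber glass jar with steel lid, 90 mm across, 130 mm tall. Origin at the middle of its underside
There are look-alikes about, which are no part of the job. What is shaped like the bottle4 but turquoise or yellow is not meant.

How it is judged:
By the outcome, as a careful person would: the job done as asked, in the order asked, and still so for the second after the job is handed in, with the robot touching nothing.
Of bottle1, bottle2, bottle3, bottle4 only 3 to 4 are there at a start; the rules pass over those that are not, and their reading is None.
At some moment in a run one of tray may be knocked a few centimetres aside while the robot is not near it.
It also fails if it takes over 210 s, if anything falls off the work surface, if the arm or the gripper's body presses on something with over 40 N, if the wrist force passes 120 N, or if a joint passes its speed limit or range.

## Working session

There is one attempt and no reset: what is moved stays moved. The work goes in short steps, Python scripts to look and compute and a shell command to move; the robot and the scene stay as the last step left them, time stands still between calls to the robot, and variables do not carry over. Pictures are saved under pics/ and viewed, at most 14 in all, crops included, and the job is handed in when it is done.

```bash
mkdir -p pics
cat > h.py <<'E'
import numpy as np, cv2
from bench import bot
from scipy.spatial.transform import Rotation as R
def cloud(p):
    z=p["z_map"]; h,w=z.shape
    K=np.array([[p["fx"],0,p["cx"]],[0,p["fy"],p["cy"]],[0,0,1.]])
    c,r=np.meshgrid(np.arange(w),np.arange(h))
    uv=np.stack([c,r],-1).reshape(-1,1,2).astype(float)
    s=cv2.undistortPoints(uv,K,np.array([p["k1"],0,0,0.])).reshape(h,w,2)
    X=np.dstack([s[...,0]*z,s[...,1]*z,z])
    Rm=cv2.Rodrigues(np.array(p["rvec"],float))[0]
    W=(X-np.array(p["tvec"]).ravel())@Rm
    W[z<=0]=np.nan
    return W
def save(p,n,box=None,f=1):
    im=p["image"][...,::-1]
    if box: r0,r1,c0,c1=box; im=im[r0:r1,c0:c1]
    cv2.imwrite("pics/"+n,cv2.resize(im,None,fx=f,fy=f,interpolation=cv2.INTER_CUBIC))
E
python3 - <<'E'
from h import *
s=bot.state(); print(s["clock"],s["ee_pos"],s["eef_rot"],bot.pinch_z)
for n in("scene","side"):
    p=bot.get_image(n); save(p,n+"0.png",None,1.4); W=cloud(p)
    Rm=cv2.Rodrigues(np.array(p["rvec"],float))[0]; print(n,"cam",-Rm.T@np.array(p["tvec"]).ravel(), Rm[2])
    for t in ["rack","tray","bottle1","soap","tumbler","strainer","stopper","sponge","coffee_jar"]:
        for d in bot.cut_out(p,t):
            q=W[d["pixels"]]; 
            if len(q)==0: continue
            print(t,round(d["confidence"],2),np.round(d["position"]),np.round(np.nanmedian(q,0),3),np.round(np.nanpercentile(q,2,axis=0),3),np.round(np.nanpercentile(q,98,axis=0),3),np.median(p["image"][d["pixels"]],axis=0))
E
```

```text
0.0 [ 0.30540171 -0.60120161  0.22993505] [-1.19406950e-03  9.72530396e-01  2.32772826e-01 -1.19880106e-04] 0.0187
scene cam [ 1.59479192 -0.19496022  0.81718162] [-0.82973271  0.14117249 -0.54001292]
rack 0.71 [249. 190.] [ 0.633 -0.292  0.02 ] [ 0.481 -0.414 -0.001] [0.702 0.025 0.227] [184.5 184.  174. ]
tray 0.94 [237. 267.] [ 0.527 -0.057  0.007] [ 0.456 -0.15   0.   ] [0.613 0.05  0.031] [192.5 193.5 188. ]
tray 0.73 [224. 168.] [ 0.423 -0.363  0.029] [ 0.368 -0.413  0.003] [ 0.452 -0.316  0.034] [229.  206.5  63. ]
bottle1 0.89 [218. 358.] [0.577 0.222 0.091] [0.535 0.198 0.01 ] [0.589 0.254 0.179] [108. 110. 103.]
bottle1 0.78 [202. 429.] [0.581 0.438 0.103] [0.393 0.41  0.   ] [0.596 0.549 0.187] [164. 134.  39.]
bottle1 0.74 [169. 406.] [0.371 0.461 0.115] [0.327 0.385 0.015] [0.475 0.488 0.185] [167. 137.  42.]
bottle1 0.64 [193. 354.] [0.461 0.224 0.11 ] [0.419 0.206 0.003] [0.545 0.263 0.184] [93. 93. 87.]
bottle1 0.62 [176. 375.] [0.359 0.346 0.097] [0.326 0.32  0.01 ] [0.372 0.374 0.154] [ 29. 107. 101.]
bottle1 0.61 [194. 392.] [0.48  0.371 0.087] [0.379 0.348 0.005] 
[... 1951 characters left out ...]
14 0.008] [0.776 0.183 0.095] [162. 162. 155.]
strainer 0.67 [185. 322.] [0.717 0.24  0.033] [0.697 0.203 0.001] [0.741 0.299 0.05 ] [194. 188. 175.]
stopper 0.77 [291. 234.] [ 0.374 -0.232  0.015] [ 0.335 -0.261  0.005] [ 0.409 -0.192  0.039] [63. 56. 54.]
stopper 0.22 [299. 314.] [ 0.606 -0.306  0.009] [ 0.5   -0.415  0.001] [0.698 0.011 0.228] [207. 203. 195.]
sponge 0.63 [322. 240.] [ 0.39  -0.375  0.031] [ 0.333 -0.416  0.005] [ 0.445 -0.321  0.036] [243. 240.   0.]
coffee_jar 0.97 [357. 315.] [ 0.582 -0.536  0.107] [ 0.544 -0.555  0.007] [ 0.624 -0.476  0.132] [158.  97.  49.]
coffee_jar 0.18 [300. 311.] [ 0.608 -0.302  0.01 ] [ 0.499 -0.416  0.   ] [0.699 0.012 0.229] [205. 201. 193.]
```

View pics/scene0.png

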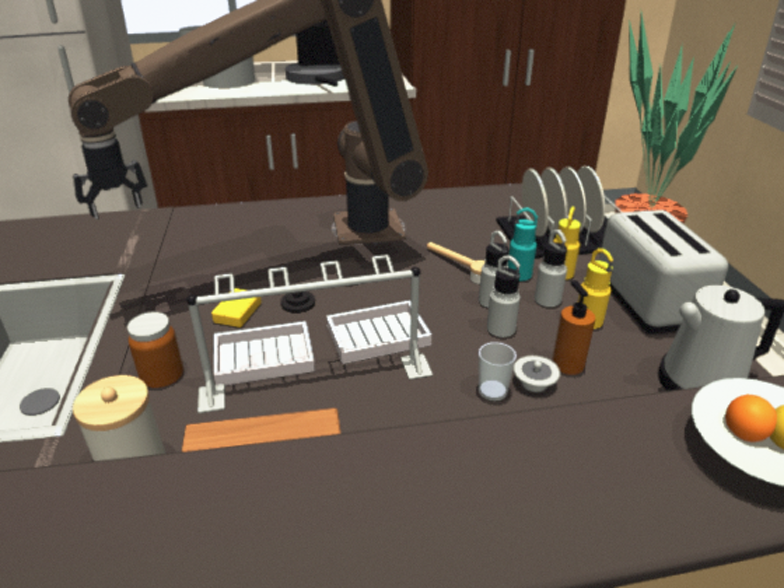

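View pics/side0.png

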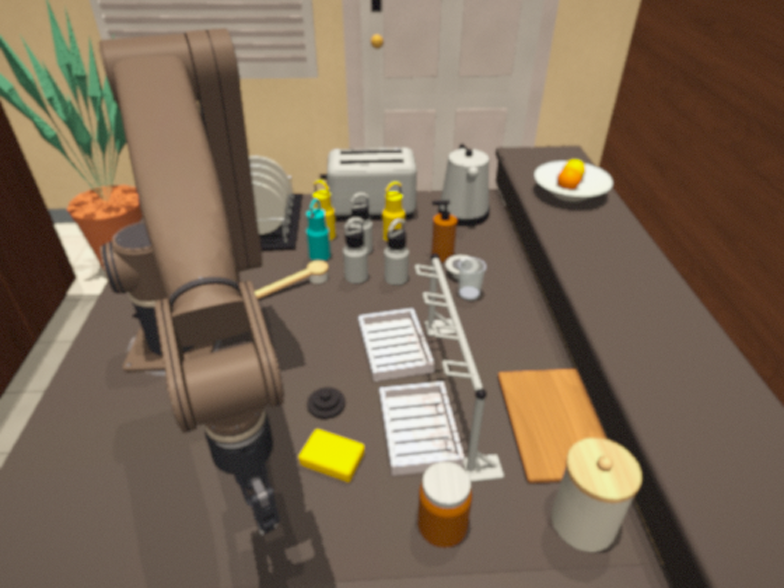

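The scene shows three steel bottles, at raw pixels (col, row) (359,215), (354,193) and (393,195). The look-alikes are turquoise (375,178) and yellow (407,177) and (427,207). The fixed tray is at (190,250) and the loose one at (270,235). Next I measure the rack, tray and bottles precisely.

```bash
cat >> h.py <<'E'
def rackfit(Ws):
    P=np.vstack([W.reshape(-1,3) for W in Ws]); P=P[~np.isnan(P).any(1)]
    out=[]
    return P
def rect(P,xl,yl,zl=(0.022,0.036)):
    m=(P[:,0]>xl[0])&(P[:,0]<xl[1])&(P[:,1]>yl[0])&(P[:,1]<yl[1])&(P[:,2]>zl[0])&(P[:,2]<zl[1])
    q=P[m][:,:2].astype(np.float32)
    return cv2.minAreaRect(q*1000),m.sum()
E
python3 - <<'E'
from h import *
for n in("scene","side"):
    p=bot.get_image(n); W=cloud(p); 
    r=[d for d in bot.cut_out(p,"rack")][0]["pixels"]
    q=W[r]; q=q[~np.isnan(q).any(1)]
    a=q[(q[:,2]>.2)&(q[:,0]>.6)]
    v=cv2.fitLine(a.astype(np.float32),cv2.DIST_HUBER,0,.001,.001).ravel(); print(n,"rail",v, len(a), np.percentile(a,[1,99],axis=0).round(3))
    e=q[(q[:,2]>.222)&(q[:,2]<.25)&(q[:,0]<.64)]
    for y0 in np.arange(-.42,.05,.02):
        k=e[(e[:,1]>y0)&(e[:,1]<=y0+.02)]
        if len(k): print("  eye",round(y0,2),len(k),k.min(0).round(3),k.max(0).round(3))
    t=bot.cut_out(p,"tray")[0]["pixels"]; q2=W[t]; q2=q2[~np.isnan(q2).any(1)]
    print("tray",cv2.minAreaRect((q2[q2[:,2]>.024][:,:2]*1000).astype(np.float32)))
    f=q[(q[:,2]>.022)&(q[:,2]<.036)&(q[:,0]<.65)]
    print("fixed",cv2.minAreaRect((f[:,:2]*1000).astype(np.float32)),len(f))
    np.savez(n+"0.npz",im=p["image"],W=W)
E
```

```text
scene rail [-0.06384032  0.9979007  -0.01089012  0.6450012  -0.1932936   0.2183477 ] 1166 [[ 0.602 -0.408  0.203]
 [ 0.666  0.015  0.232]]
  eye -0.38 14 [ 0.604 -0.365  0.222] [ 0.638 -0.36   0.232]
  eye -0.36 28 [ 0.598 -0.359  0.223] [ 0.64  -0.341  0.234]
  eye -0.34 22 [ 0.603 -0.339  0.222] [ 0.639 -0.33   0.233]
  eye -0.28 18 [ 0.597 -0.264  0.223] [ 0.63  -0.261  0.232]
  eye -0.26 19 [ 0.591 -0.259  0.222] [ 0.634 -0.24   0.233]
  eye -0.24 23 [ 0.595 -0.24   0.222] [ 0.631 -0.231  0.234]
  eye -0.18 18 [ 0.592 -0.166  0.222] [ 0.626 -0.16   0.232]
  eye -0.16 23 [ 0.587 -0.16   0.222] [ 0.64  -0.141  0.234]
  eye -0.14 25 [ 0.585 -0.138  0.222] [ 0.639 -0.124  0.232]
  eye -0.12 4 [ 0.636 -0.119  0.222] [ 0.64  -0.103  0.223]
  eye -0.1 3 [ 0.634 -0.093  0.222] [ 0.639 -0.09   0.224]
  eye -0.08 22 [ 0.582 -0.077  0.222] [ 0.639 -0.06   0.233]
  eye -0.06 19 [ 0.577 -0.06   0.222] [ 0.636 -0.041  0.234]
  eye -0.04 18 [ 0.58  -0.039  0.222] [ 0.629 -0.03   0.232]
  eye -0.02 5 [ 0.628 -0.009  0.222] [ 0.634 -0.003  0.223]
  eye 0.0 20 [0.624 0.002 0.223] [0.637 0.019 0.22
[... 956 characters left out ...]
  0.233]
  eye -0.14 23 [ 0.586 -0.139  0.223] [ 0.637 -0.128  0.235]
  eye -0.12 4 [ 0.63  -0.117  0.223] [ 0.639 -0.112  0.223]
  eye -0.1 5 [ 0.627 -0.098  0.223] [ 0.633 -0.083  0.225]
  eye -0.08 11 [ 0.582 -0.079  0.222] [ 0.632 -0.06   0.232]
  eye -0.06 12 [ 0.577 -0.057  0.222] [ 0.634 -0.041  0.235]
  eye -0.04 11 [ 0.584 -0.039  0.222] [ 0.629 -0.025  0.231]
  eye -0.02 4 [ 0.623 -0.019  0.222] [ 0.627 -0.002  0.223]
  eye 0.0 15 [0.617 0.003 0.223] [0.634 0.019 0.231]
tray ((530.3522338867188, -50.51202392578125), (140.5789031982422, 205.01168823242188), 8.946037292480469)
fixed ((569.2164306640625, -196.5225372314453), (157.8022918701172, 419.533203125), 0.18022434413433075) 679
```

Run:
```python
from h import *
a=np.load("side0.npz");b=np.load("scene0.npz")
P=np.vstack([a["W"].reshape(-1,3),b["W"].reshape(-1,3)]);C=np.vstack([a["im"].reshape(-1,3),b["im"].reshape(-1,3)]).astype(int)
m=(P[:,0]>.3)&(P[:,0]<.65)&(P[:,1]>.15)&(P[:,1]<.55)&(P[:,2]>.02)&(P[:,2]<.25)
P=P[m];C=C[m]
# top view occupancy at body height, colored
im=np.zeros((400,350,3),np.uint8)
for p,c in zip(P,C): im[int((.55-p[1])*1000)%400,int((p[0]-.3)*1000)%350]=c[::-1]
cv2.imwrite("pics/top.png",cv2.resize(im,None,fx=1.4,fy=1.4))
side=cv2.resize(a["im"][110:230,190:360][...,::-1],None,fx=4,fy=4,interpolation=cv2.INTER_CUBIC)
cv2.imwrite("pics/sidecrop.png",side)
```

```text
(no output)
```

View pics/sidecrop.png

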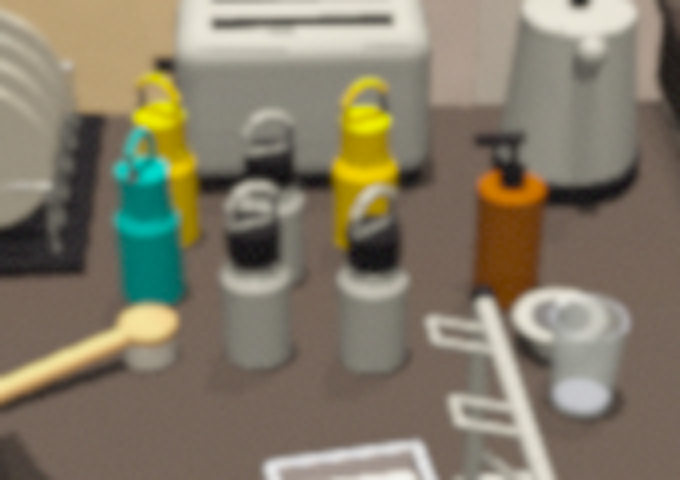

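The crop confirms the three steel bottles with black caps, at crop pixels (258,300), (372,300) and (270,190). The yellow and turquoise ones are excluded. The rack is at about (0.591,-0.199) with yaw 0.067. The tray is at (0.530,-0.050) with yaw 0.156. I'll grip the tray's front rim.

```bash
cat >> h.py <<'E'
def qR(q): return R.from_quat([q[1],q[2],q[3],q[0]])
def go(x,y,z,ang=None,tilt=None):
    """tool down; ang = world angle (deg) of tool y axis"""
    s=bot.state(); Rc=qR(s["eef_rot"]); p=np.array(s["ee_pos"])
    if ang is None: Rt=Rc
    else:
        a=np.radians(ang); ty=np.array([np.cos(a),np.sin(a),0]); tz=np.array([0,0,-1.]); tx=np.cross(ty,tz)
        Rt=R.from_matrix(np.c_[tx,ty,tz])
    print("t",round(s["clock"],2),"lin",(Rc.inv().apply(np.array([x,y,z])-p)).round(4),"turn",(Rc.inv()*Rt).as_rotvec().round(3),"toolyang",np.degrees(np.arctan2(*Rc.apply([0,1,0])[1::-1])).round(1), "tool z",Rc.apply([0,0,1]).round(3))
E
python3 -c "
from h import *
go(.465,-.061,.16,8.95)"
```

```text
t 1.3 lin [ 0.387  -0.4101  0.0713] turn [-0.    -0.    -1.257] toolyang -63.1 tool z [ 0.  0. -1.]
```

```bash
python3 -m pendant '{"turn":[[0,0,-0.13],[0,0,-0.26],[0,0,-0.39],[0,0,-0.52],[0,0,-0.65],[0,0,-0.78],[0,0,-0.91],[0,0,-1.04],[0,0,-1.17],[0,0,-1.257],[0,0,-1.257],[0,0,-1.257]],"linear":[[0.03,-0.03,0.01],[0.07,-0.07,0.01],[0.105,-0.11,0.02],[0.14,-0.15,0.03],[0.175,-0.19,0.03],[0.21,-0.225,0.04],[0.245,-0.26,0.05],[0.28,-0.3,0.06],[0.32,-0.34,0.07],[0.35,-0.37,0.07],[0.387,-0.41,0.071],[0.387,-0.41,0.071]],"claw":[0.085,0.085,0.085,0.085,0.085,0.085,0.085,0.085,0.085,0.085,0.085,0.085]}'
python3 - <<'E'
from h import *
p=bot.get_image("wrist"); W=cloud(p); save(p,"w1.png",None,1.4)
for t in("tray","rack"):
  for d in bot.cut_out(p,t)[:2]:
    q=W[d["pixels"]]; q=q[~np.isnan(q).any(1)]
    q=q[(q[:,2]>.024)&(q[:,2]<.036)]
    print(t,d["confidence"],d["position"],len(q),cv2.minAreaRect((q[:,:2]*1000).astype(np.float32)))
p=bot.get_image("side"); W=cloud(p); print([ (d["confidence"],cv2.minAreaRect((lambda q:(q[(q[:,2]>.024)&(q[:,2]<.04)][:,:2]*1000).astype(np.float32))(W[d["pixels"]]))) for d in bot.cut_out(p,"tray")[:2]])
go(.465,-.061,.16,8.95)
E
```

```text
clock: 2.5
ee_pos: [0.4653, -0.0579, 0.1603]
eef_rot: [-0.0, 0.649, 0.761, 0.0]
ft_force: [0.0, -0.2, 0.2]
grip_width: 0.999
finger_force: 0.0
tray 0.86 [183.4, 356.2] 5928 ((531.453857421875, -50.082679748535156), (140.26646423339844, 200.49192810058594), 8.929609298706055)
rack 0.94 [322.3, 376.3] 1216 ((588.0509033203125, -134.92330932617188), (303.82427978515625, 96.60771179199219), 60.09303665161133)
rack 0.71 [181.8, 352.0] 5966 ((531.2526245117188, -50.114173889160156), (139.8601531982422, 200.49142456054688), 8.929964065551758)
[(0.64, ((530.163818359375, -48.90601348876953), (140.5364532470703, 204.9431915283203), 8.87210464477539))]
t 2.75 lin [ 0.0005 -0.      0.0005] turn [ 0.     0.001 -0.   ] toolyang 8.9 tool z [ 0.    -0.001 -1.   ]
```

View pics/w1.png

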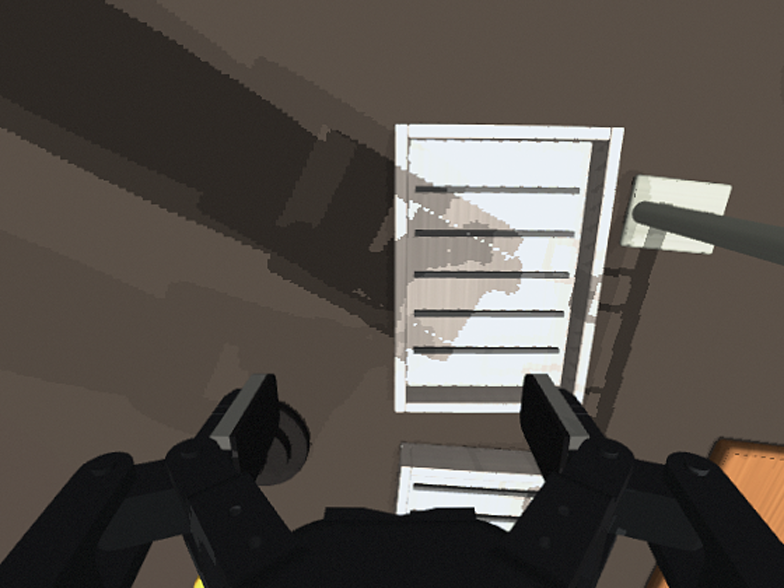

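The wrist view shows the loose tray, corners (400,125) to (600,410), and the fixed tray starting at row 445. The pose is confirmed: (0.531,-0.050), yaw 8.9°. Now I descend onto the front rim and grip.

```bash
python3 -m pendant '{"turn":[[0,0,0],[0,0,0],[0,0,0],[0,0,0],[0,0,0],[0,0,0],[0,0,0],[0,0,0],[0,0,0],[0,0,0],[0,0,0],[0,0,0]],"linear":[[0,0.0015,0.03],[0,0.0015,0.06],[0,0.0015,0.09],[0,0.0015,0.12],[0,0.0015,0.14],[0,0.0015,0.149],[0,0.0015,0.149],[0,0.0015,0.149],[0,0.0015,0.149],[0,0.0015,0.149],[0,0.0015,0.149],[0,0.0015,0.149]],"claw":[0.085,0.085,0.085,0.085,0.085,0.085,0.085,0,0,0,0,0]}' 60
python3 - <<'E'
from h import *
p=bot.get_image("side"); W=cloud(p)
q=W.reshape(-1,3); q=q[~np.isnan(q).any(1)]
# fixed tray rims in rack frame guess
o=np.array([.591,-.199]);a=.067;ex=np.array([np.cos(a),np.sin(a)]);ey=np.array([-ex[1],ex[0]])
f=q[(q[:,2]>.025)&(q[:,2]<.034)]; l=np.c_[(f[:,:2]-o)@ex,(f[:,:2]-o)@ey]
m=(l[:,0]>-.12)&(l[:,0]<.05)&(l[:,1]>-.22)&(l[:,1]<.008); l=l[m]
print(len(l),cv2.minAreaRect((l*1000).astype(np.float32)),np.percentile(l,[1,99],axis=0))
d=bot.cut_out(p,"tray")[0]; t=W[d["pixels"]]; t=t[(t[:,2]>.024)&(t[:,2]<.034)]; print(cv2.minAreaRect((t[:,:2]*1000).astype(np.float32)))
print(bot.state()["ee_pos"],bot.state()["ft_force"],bot.state()["grip_width"],bot.state()["finger_force"])
E
```

```text
clock: 3.95
ee_pos: [0.4668, -0.0608, 0.0118]
eef_rot: [0.0, 0.65, 0.76, 0.0]
ft_force: [0.4, 0.2, -0.4]
grip_width: 0.136
finger_force: 0.0
596 ((-27.162765502929688, -105.30122375488281), (149.1751251220703, 218.59384155273438), 0.3806273937225342) [[-0.10154648 -0.20187686]
 [ 0.03901683  0.00053155]]
((530.0755004882812, -49.94953155517578), (140.57337951660156, 206.314453125), 9.342985153198242)
[ 0.4665475  -0.06088364  0.01191096] [-2.06263144 -0.3898749   4.57376686] 0.07968683165635242 62.21022605895996
```

```bash
python3 -m pendant '{"turn":[[0,0,0.01],[0,0,0.02],[0,0,0.035],[0,0,0.05],[0,0,0.065],[0,0,0.08],[0,0,0.088],[0,0,0.088],[0,0,0.088]],"linear":[[-0.004,0.002,0],[-0.008,0.004,0],[-0.013,0.006,0],[-0.018,0.008,0],[-0.023,0.010,0],[-0.028,0.012,0],[-0.033,0.014,0],[-0.0356,0.014,0],[-0.0356,0.014,0]],"claw":[0,0,0,0,0,0,0,0,0]}'
cat >> h.py <<'E'
def trayview(n,png=None,o=np.array([.591,-.199]),a=.068):
    p=bot.get_image(n); W=cloud(p); 
    if png: save(p,png,None,1.4)
    ex=np.array([np.cos(a),np.sin(a)]);ey=np.array([-ex[1],ex[0]])
    d=bot.cut_out(p,"tray")
    q=W.reshape(-1,3); q=q[~np.isnan(q).any(1)]; f=q[(q[:,2]>.025)&(q[:,2]<.034)]
    l=np.c_[(f[:,:2]-o)@ex,(f[:,:2]-o)@ey]*1000
    l=l[(abs(l[:,0]+32)<90)&(abs(l[:,1])<225)]
    # front edge profile
    for y0 in range(-190,215,40):
        k=l[(l[:,1]>y0)&(l[:,1]<y0+40)&(l[:,0]<-85)]
        if len(k)>3: print(y0,len(k),"front",np.percentile(k[:,0],[3,50]).round(1),end="; ")
    print()
    for x0 in range(-100,40,35):
        k=l[(l[:,0]>x0)&(l[:,0]<x0+35)&(abs(l[:,1])<45)]
        h=np.histogram(k[:,1],np.arange(-20,46,3))[0]; print(x0,h)
        k=l[(l[:,0]>x0)&(l[:,0]<x0+35)&(l[:,1]>180)]; 
        if len(k)>3: print("   yend",np.percentile(k[:,1],[50,97]).round(1))
E
python3 -c "
from h import *
trayview('side','s2.png'); trayview('wrist','w2.png'); print(bot.state()['ee_pos'])
go(.4864,-.1059,.0115,3.9)"
```

```text
clock: 4.95
ee_pos: [0.4855, -0.092, 0.0119]
eef_rot: [-0.002, 0.682, 0.731, 0.0]
ft_force: [-2.8, 7.5, 8.5]
grip_width: 0.077
finger_force: 62.9
-190 39 front [-101.6  -98.1]; -150 34 front [-101.4  -97.9]; -110 28 front [-101.2  -97.9]; -70 30 front [-101.9  -98.4]; -30 26 front [-101.5  -96.8]; 10 35 front [-101.7  -96. ]; 50 22 front [-102.4  -98.6]; 90 34 front [-114.2  -99.5]; 130 10 front [-100.1  -98.1]; 
-100 [ 2  2  0  9  8  8  4  1  0  0  2  6 13  6  5  2  2  0  2  2  2]
-65 [ 0  0  0  5 15  6  6  1  0  0  0  6  9  8  4  4  0  0  0  0  0]
-30 [ 0  0  1  6 12  6  8  0  0  0  0  3 11  8  6  2  0  0  0  0  0]
   yend [210.2 217.5]
5 [ 1  2  1  6 11  4  6  1  0  0  0  3  5  9  7  4  1  3  2  2  1]
   yend [209. 218.]
50 602 front [-101.6  -98. ]; 90 1517 front [-113.2  -98.6]; 130 1612 front [-102.7  -99.1]; 170 2425 front [-103.4  -99.2]; 210 615 front [-103.3  -94.3]; 
-100 [0 0 0 0 0 0 0 0 0 0 0 0 0 0 0 0 0 0 0 0 0]
   yend [209.  214.3]
-65 [0 0 0 0 0 0 0 0 0 0 0 0 0 0 0 0 0 0 0 0 0]
   yend [211.  214.9]
-30 [0 0 0 0 0 0 0 0 0 0 0 0 0 0 0 0 0 0 0 0 0]
   yend [211.5 215.5]
5 [0 0 0 0 0 0 0 0 0 0 0 0 0 0 0 0 0 0 0 0 0]
   yend [211.3 216.2]
[ 0.48550124 -0.09200923  0.01191804]
t 5.15 lin [-0.0139 -0.0001  0.0004] turn [-0.002 -0.003  0.002] toolyang 4.0 tool z [-0.002  0.003 -1.   ]
```

```bash
python3 -m pendant '{"turn":[[0,0,0],[0,0,0],[0,0,0],[0,0,0],[0,0,0],[0,0,0],[0,0,0],[0,0,0]],"linear":[[-0.003,0,0],[-0.006,0,0],[-0.008,0,0],[-0.010,0,0],[-0.012,0,0],[-0.013,0,0],[-0.014,0,0],[-0.014,0,0]],"claw":[0,0,0,0,0,0,0,0]}'
python3 -c "
from h import *
trayview('side','s3.png');trayview('wrist')"
```

```text
clock: 5.95
ee_pos: [0.4869, -0.1057, 0.0119]
eef_rot: [-0.002, 0.682, 0.731, 0.001]
ft_force: [0.2, 8.3, 8.0]
grip_width: 0.077
finger_force: 62.7
-190 37 front [-101.4  -98.1]; -150 35 front [-101.6  -97.7]; -110 31 front [-101.4  -97.9]; -70 30 front [-101.9  -98.1]; -30 38 front [-101.9  -96.1]; 10 26 front [-101.4  -97.8]; 50 25 front [-103.8  -98.7]; 90 25 front [-115.3  -98.6]; 130 4 front [-98. -97.]; 
-100 [ 1  2  0  7 10  9  6  7 13  4  4  2  2  1  1  2  0  3  1  2  0]
-65 [ 0  0  0  5 16  9  3  8  8  8  3  1  0  0  0  0  0  0  0  0  0]
-30 [ 0  0  0  6 11 10  4  5 12  9  5  0  0  0  0  0  0  0  0  0  0]
   yend [198.1 203.4]
5 [ 3  1  3  7 12  1  7  8 11  8  3  2  2  3  1  1  2  3  1  1  3]
   yend [196.4 203.8]
50 925 front [-101.1  -97.6]; 90 1678 front [-112.3  -98.2]; 130 1787 front [-102.5  -98.7]; 170 2326 front [-102.9  -97.9]; 
-100 [0 0 0 0 0 0 0 0 0 0 0 0 0 0 0 0 0 0 0 0 0]
   yend [195.9 200.5]
-65 [0 0 0 0 0 0 0 0 0 0 0 0 0 0 0 0 0 0 0 0 0]
   yend [197.2 201.2]
-30 [0 0 0 0 0 0 0 0 0 0 0 0 0 0 0 0 0 0 0 0 0]
   yend [197.7 201.6]
5 [ 0  0  0  0  0  0  0  0  0  0  0  0  0  0  0  0  2 31 72 80 80]
   yend [197.2 201.9]
```

```bash
python3 -m pendant '{"turn":[[0,0,0.011],[0,0,0.011],[0,0,0.011],[0,0,0.011],[0,0,0.011]],"linear":[[-0.0005,0,0],[-0.001,0,0],[-0.0015,0,0],[-0.002,0,0],[-0.002,0,0]],"claw":[0,0,0,0,0]}'
python3 -m pendant '{"turn":[[0,0,0],[0,0,0],[0,0,0]],"linear":[[-0.0007,0,0],[-0.0015,0,0],[-0.0015,0,0]],"claw":[0,0,0]}'
python3 -c "
from h import *
trayview('wrist')"
```

```text
clock: 6.65
ee_pos: [0.4871, -0.1077, 0.0119]
eef_rot: [-0.001, 0.686, 0.728, 0.001]
ft_force: [-0.7, 9.5, 7.7]
grip_width: 0.079
finger_force: 62.8
clock: 6.95
ee_pos: [0.4871, -0.1081, 0.0119]
eef_rot: [-0.002, 0.686, 0.727, 0.002]
ft_force: [-0.2, 12.4, 7.9]
grip_width: 0.077
finger_force: 63.0
10 13 front [-101.2  -98. ]; 50 969 front [-101.3  -97.9]; 90 1719 front [-112.2  -98.2]; 130 1792 front [-101.9  -98.2]; 170 2176 front [-102.1  -96.9]; 
-100 [0 0 0 0 0 0 0 0 0 0 0 0 0 0 0 0 0 0 0 0 0]
   yend [193.4 198. ]
-65 [0 0 0 0 0 0 0 0 0 0 0 0 0 0 0 0 0 0 0 0 0]
   yend [194.3 198.3]
-30 [0 0 0 0 0 0 0 0 0 0 0 0 0 0 0 0 0 0 0 0 0]
   yend [194.6 198.5]
5 [ 0  0  0  0  0  0  0  0  0  0  0  0  0  0  0  4 47 87 75 82 82]
   yend [194.1 198.6]
```

```bash
python3 -m pendant '{"turn":[[0,0,0],[0,0,0],[0,0,0]],"linear":[[-0.001,0,0],[-0.002,0,0],[-0.002,0,0]],"claw":[0,0,0]}'
python3 -m pendant '{"turn":[[0,0,0],[0,0,0],[0,0,0],[0,0,0],[0,0,0],[0,0,0],[0,0,0],[0,0,0],[0,0,0]],"linear":[[0,0,0],[0,0,0],[0,0,0],[0,0,0],[0,0,0],[0,0,-0.04],[0,0,-0.09],[0,0,-0.14],[0,0,-0.14]],"claw":[0.04,0.06,0.06,0.06,0.06,0.06,0.085,0.085,0.085]}'
python3 -c "
from h import *
p=bot.get_image('side'); save(p,'s4.png',[150,360,240,400],3.5)
trayview('wrist');trayview('side')"
```

```text
clock: 7.35
ee_pos: [0.4871, -0.1081, 0.0119]
eef_rot: [-0.004, 0.687, 0.727, 0.003]
ft_force: [0.5, 19.7, 11.4]
grip_width: 0.076
finger_force: 63.4
clock: 8.25
ee_pos: [0.492, -0.1157, 0.1599]
eef_rot: [0.008, 0.687, 0.727, 0.003]
ft_force: [0.9, -0.5, -0.4]
grip_width: 0.995
finger_force: 0.0
-110 179 front [-100.6  -96.6]; -70 226 front [-100.6  -97.1]; -30 385 front [-100.9  -95.5]; 10 295 front [-101.   -97.2]; 50 340 front [-101.3  -97.5]; 90 377 front [-101.5  -97.9]; 130 441 front [-101.7  -98. ]; 170 476 front [-101.8  -96.7]; 
-100 [ 19  16  18  39  85 110  74  89 137  22  20  16  20  19  15  22  19  15
  15  18  21]
   yend [193.4 198. ]
-65 [  0   0   0  30  79  96  85  80 146   8   0   0   0   0   0   0   0   0
   0   0   0]
   yend [194.6 198.5]
-30 [ 0  0  0 15 53 64 47 57 99 10  0  0  0  0  0  0  0  0  0  0  0]
   yend [194.6 198.5]
5 [ 0  0  0  0  0  5  7 15 28 37 20 23 25 19 21 23 23 26 24 23 25]
   yend [193.2 198.6]
-190 36 front [-101.4  -97.5]; -150 34 front [-101.5  -98.3]; -110 31 front [-101.5  -97.8]; -70 32 front [-102.   -98.5]; -30 37 front [-102.   -96.6]; 10 28 front [-101.8  -97.9]; 50 20 front [-102.1  -98.4]; 90 23 front [-102.5  -98.9]; 130 18 front [-102.9  -98.9]; 170 21 front [-102.5  -97.4]; 
-100 [ 1  2  1  5 12  7  5 13  9  1  4  0  0  4  0  2  2  0  3  0  2]
   yend [195.6 198.6]
-65 [ 0  0  0  6 11 10  5 10  8  3  1  0  0  0  0  0  0  0  0  0  0]
   yend [193.8 200.2]
-30 [ 0  0  0  7 11  9  7  6 10  2  1  0  0  0  0  0  0  0  0  0  0]
   yend [195.6 197.9]
5 [ 2  2  2  2 13  7  6  7  6  7  1  4  2  1  2  1  2  3  3  1  1]
   yend [193.5 198.9]
```

View pics/s4.png

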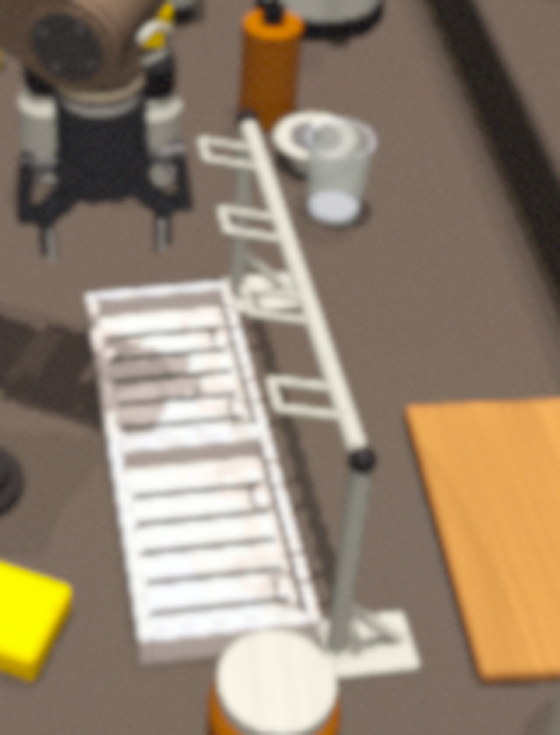

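The tray is closed up: the rims meet at crop (190,440) and the front edges form one line. Next, a look at the bottles from above.

```bash
python3 -c "
from h import *
go(.48,.10,.36,4)"
```

```text
t 8.5 lin [ 0.2132  0.0055 -0.2103] turn [-0.003 -0.002 -0.013] toolyang 3.2 tool z [-0.003  0.002 -1.   ]
```

```bash
python3 -m pendant '{"turn":[[0,0,0],[0,0,0],[0,0,0],[0,0,-0.013],[0,0,-0.013],[0,0,-0.013],[0,0,-0.013],[0,0,-0.013],[0,0,-0.013],[0,0,-0.013]],"linear":[[0.0,0.001,-0.03],[0.02,0.001,-0.06],[0.05,0.001,-0.1],[0.08,0.002,-0.14],[0.11,0.003,-0.17],[0.14,0.004,-0.19],[0.17,0.005,-0.2],[0.2,0.005,-0.21],[0.213,0.005,-0.21],[0.213,0.005,-0.21]],"claw":[0.085,0.085,0.085,0.085,0.085,0.085,0.085,0.085,0.085,0.085]}'
cat >> h.py <<'E'
def bottles(W,im,m=None):
    """fit bottle pose from points: cap ring & carabiner; m mask"""
    P=W[m]; C=im[m].astype(int); ok=~np.isnan(P).any(1); P=P[ok];C=C[ok]
    car=P[(P[:,2]>.165)&(P[:,2]<.2)]
    cap=P[(P[:,2]>.143)&(P[:,2]<.152)]
    capc=np.array(cv2.minEnclosingCircle((cap[:,:2]*1000).astype(np.float32))[0]) if len(cap)>5 else None
    r=cv2.minAreaRect((car[:,:2]*1000).astype(np.float32)) if len(car)>5 else None
    return len(car),len(cap),capc,(cv2.minEnclosingCircle((cap[:,:2]*1000).astype(np.float32))[1] if capc is not None else None),r
E
python3 - <<'E'
from h import *
p=bot.get_image("wrist"); W=cloud(p); save(p,"w5.png",None,1.4); np.savez("w5.npz",im=p["image"],W=W)
for d in bot.cut_out(p,"bottle1"):
    print(round(d["confidence"],2),np.round(d["position"]),np.median(p["image"][d["pixels"]],axis=0),bottles(W,p["image"],d["pixels"]))
E
```

```text
clock: 9.5
ee_pos: [0.4796, 0.1006, 0.3595]
eef_rot: [-0.001, 0.681, 0.732, -0.001]
ft_force: [-0.1, 0.0, -0.9]
grip_width: 0.995
finger_force: 0.0
0.74 [ 75. 354.] [76. 74. 72.] (469, 1509, array([553.38928223, 228.65884399]), 25.912826538085938, ((553.3876342773438, 228.5865478515625), (51.80741882324219, 8.78754997253418), 39.476070404052734))
0.56 [ 52. 261.] [88. 85. 83.] (494, 1447, array([442.5333252 , 242.37989807]), 26.6377010345459, ((441.46649169921875, 242.15602111816406), (51.66938781738281, 7.852503776550293), 20.476713180541992))
```

View pics/w5.png

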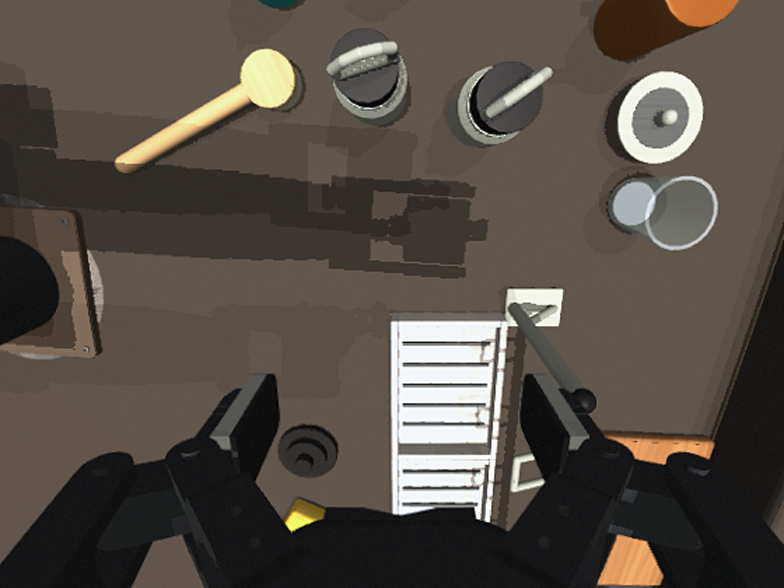

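The wrist view shows the two near bottles, caps at (368,70) and (508,95), with clean fits at (0.553,0.229) and (0.442,0.242). I move closer to see the third bottle and which side each gate is on.

```bash
python3 -m pendant '{"turn":[[0,0,0],[0,0,0],[0,0,0],[0,0,0],[0,0,0],[0,0,0]],"linear":[[0.03,0,0],[0.06,0,0],[0.09,0,0],[0.11,0,0],[0.11,0,0],[0.11,0,0]],"claw":[0.085,0.085,0.085,0.085,0.085,0.085]}'
python3 - <<'E'
from h import *
p=bot.get_image("wrist"); W=cloud(p); np.savez("w6.npz",im=p["image"],W=W)
tiles=[]
for d in bot.cut_out(p,"bottle1"):
    r,c=map(int,d["position"]); print(round(d["confidence"],2),r,c,np.median(p["image"][d["pixels"]],axis=0),bottles(W,p["image"],d["pixels"]))
im=p["image"][0:210,130:430][...,::-1]
cv2.imwrite("pics/w6.png",cv2.resize(im,None,fx=2.66,fy=2.66,interpolation=cv2.INTER_CUBIC))
E
```

```text
clock: 10.2
ee_pos: [0.4725, 0.2082, 0.3603]
eef_rot: [-0.0, 0.682, 0.731, -0.001]
ft_force: [-0.4, -0.2, 0.4]
grip_width: 0.992
finger_force: 0.0
0.89 30 284 [104. 101.  99.] (561, 1226, array([458.89562988, 378.95544434]), 26.22529411315918, ((458.0072021484375, 378.7403564453125), (51.27064895629883, 8.39199161529541), 14.300765037536621))
0.75 141 263 [86. 83. 82.] (361, 1186, array([442.83685303, 242.72889709]), 26.381555557250977, ((442.01300048828125, 242.62986755371094), (51.267242431640625, 8.112262725830078), 20.4382381439209))
0.7 160 345 [95. 95. 89.] (373, 1003, array([553.84631348, 229.49346924]), 26.18693733215332, ((553.2606811523438, 229.51193237304688), (50.72465896606445, 7.920780181884766), 40.060638427734375))
0.68 47 181 [ 54. 153. 142.] (588, 1377, array([334.61264038, 349.44168091]), 26.691743850708008, ((335.3038635253906, 350.1833190917969), (51.391231536865234, 9.344282150268555), 66.2069320678711))
0.64 9 361 [117.  98.  36.] (0, 0, None, None, None)
```

View pics/w6.png

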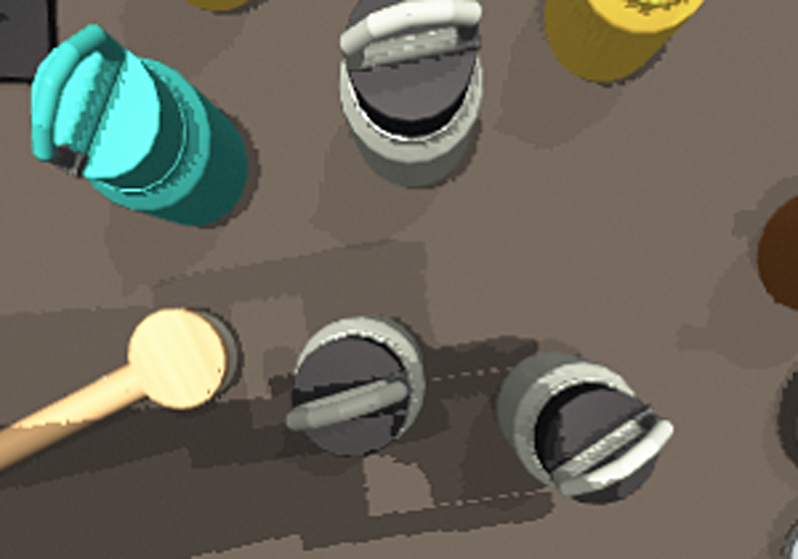

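Run:
```python
from h import *
B={"A":(553.5,229,40),"B":(442.3,242.4,20.4),"C":(458.4,378.8,14.3),"turq":(335,350,66.2)}
src={k:np.load(k+".npz") for k in("w5","w6","side0","scene0")}
for b,(x,y,a) in B.items():
    a=np.radians(a); ex=np.array([np.cos(a),np.sin(a)]);ey=np.array([-ex[1],ex[0]])
    for k,s in src.items():
        P=s["W"].reshape(-1,3)*1000;C=s["im"].reshape(-1,3)
        l=np.c_[(P[:,:2]-[x,y])@ex,(P[:,:2]-[x,y])@ey,P[:,2]]
        for sg in(1,-1):
            m=(l[:,0]*sg>15)&(l[:,0]*sg<31)&(abs(l[:,1])<7)&(l[:,2]>154)&(l[:,2]<169)
            if m.sum(): print(b,k,sg,m.sum(),C[m].astype(int).mean(0).round(),np.percentile(C[m].mean(1),[10,50,90]).round())
s=src["w6"]["im"]
t=[cv2.resize(s[r:r+52,c:c+65][...,::-1],None,fx=6,fy=6,interpolation=cv2.INTER_CUBIC) for r,c in((0,250),(130,235),(135,330))]
cv2.imwrite("pics/w6b.png",np.hstack(t)[:, :1170][:, ::1] if False else cv2.resize(np.hstack(t),(798,213)))
```

```text
A w5 1 9 [97. 97. 94.] [ 76.  95. 125.]
A w5 -1 22 [69. 70. 65.] [60. 66. 77.]
A w6 1 36 [64. 64. 63.] [ 39.  54. 100.]
A w6 -1 25 [98. 99. 92.] [ 80.  94. 109.]
A side0 1 10 [107.  94.  72.] [86. 90. 97.]
A side0 -1 6 [116. 110.  98.] [102. 110. 113.]
A scene0 1 11 [55. 61. 61.] [51. 60. 68.]
A scene0 -1 9 [100. 101.  95.] [ 85. 105. 107.]
B w5 1 26 [40. 40. 40.] [28. 36. 59.]
B w5 -1 25 [65. 66. 61.] [58. 64. 68.]
B w6 1 12 [65. 66. 64.] [52. 64. 79.]
B w6 -1 4 [105. 106.  99.] [102. 104. 105.]
B side0 1 7 [131. 128. 119.] [118. 125. 137.]
B side0 -1 7 [118. 113. 104.] [102. 113. 119.]
B scene0 1 13 [63. 62. 61.] [51. 59. 75.]
B scene0 -1 9 [103. 103.  95.] [ 87. 104. 110.]
C w6 1 43 [54. 54. 53.] [38. 42. 78.]
C w6 -1 35 [82. 83. 77.] [74. 78. 92.]
C side0 1 4 [100.  97.  91.] [ 93.  94. 100.]
C side0 -1 7 [130. 126. 116.] [119. 124. 130.]
C scene0 1 12 [62. 61. 58.] [51. 60. 71.]
C scene0 -1 8 [89. 90. 84.] [ 72.  92. 101.]
turq w6 1 46 [29. 81. 75.] [53. 56. 77.]
turq w6 -1 64 [53. 56. 55.] [40. 45. 77.]
turq side0 1 5 [105. 124.  84.] [101. 105. 108.]
turq side0 -1 7 [ 51. 143. 133.] [ 97. 113. 120.]
turq scene0 1 10 [ 47. 110. 103.] [78. 85. 94.]
turq scene0 -1 7 [53. 55. 56.] [52. 55. 58.]
```

View pics/w6b.png

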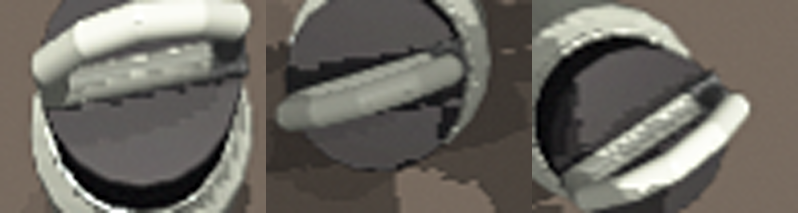

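All three gates (the dark parts) are at the +x end of their planes, so the bottle yaws are A 40°, B 20.4° and C 14.3°. I start with A.

```bash
python3 -c "
from h import *
go(.5535,.2292,.23,-50)"
```

```text
t 10.3 lin [0.0157 0.0822 0.1307] turn [-0.     0.001  0.941] toolyang 3.9 tool z [-0.001 -0.001 -1.   ]
```

```bash
python3 -m pendant '{"turn":[[0,0,0.13],[0,0,0.26],[0,0,0.39],[0,0,0.52],[0,0,0.65],[0,0,0.78],[0,0,0.9],[0,0,0.941],[0,0,0.941],[0,0,0.941]],"linear":[[0.002,0.015,0],[0.005,0.03,0],[0.008,0.045,0],[0.01,0.06,0.02],[0.013,0.075,0.05],[0.0157,0.0822,0.08],[0.0157,0.0822,0.11],[0.0157,0.0822,0.13],[0.0157,0.0822,0.1307],[0.0157,0.0822,0.1307]],"claw":[0.085,0.085,0.085,0.085,0.085,0.085,0.085,0.085,0.085,0.085]}'
python3 - <<'E'
from h import *
go(.5535,.2292,.123,-50)
p=bot.get_image("wrist"); W=cloud(p); save(p,"w7.png",None,1.4)
P=W.reshape(-1,3); k=P[(P[:,2]>.16)&(P[:,2]<.2)&(np.hypot(P[:,0]-.5535,P[:,1]-.229)<.033)]
print(len(k),cv2.minAreaRect((k[:,:2]*1000).astype(np.float32)) if len(k)>5 else 0)
E
```

```text
clock: 11.3
ee_pos: [0.5536, 0.2298, 0.2308]
eef_rot: [0.0, 0.939, 0.343, -0.0]
ft_force: [-0.3, 0.2, 0.9]
grip_width: 0.992
finger_force: 0.0
t 11.3 lin [-0.0004  0.0005  0.1078] turn [-0.     0.     0.001] toolyang -49.9 tool z [-0. -0. -1.]
791 ((554.07373046875, 228.92266845703125), (50.82461929321289, 7.667139530181885), 39.67638397216797)
```

View pics/w7.png

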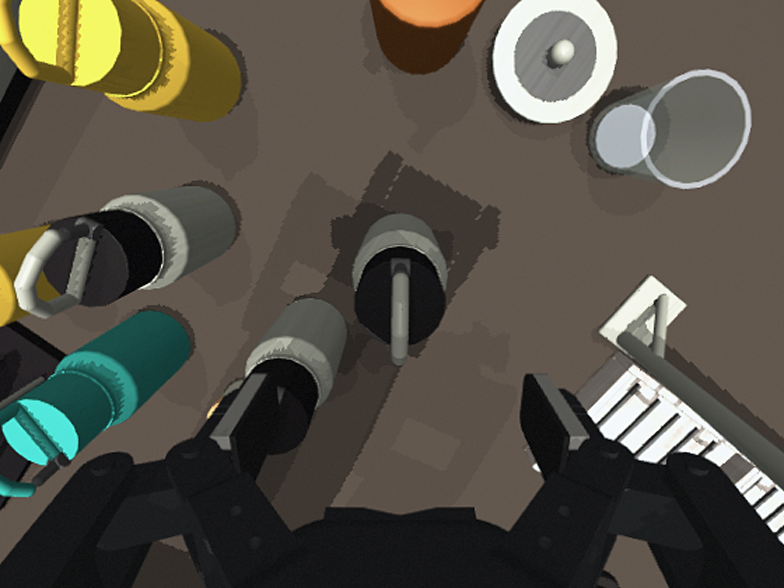

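The bottle is centred at (400,300) with its gate at the far end. I descend and grip.

```bash
python3 -m pendant '{"turn":[[0,0,0],[0,0,0],[0,0,0],[0,0,0],[0,0,0],[0,0,0],[0,0,0],[0,0,0],[0,0,0],[0,0,0],[0,0,0],[0,0,0]],"linear":[[0,0,0.03],[0,0,0.06],[0,0,0.08],[0,0,0.095],[0,0,0.107],[0,0,0.107],[0,0,0.107],[0,0,0.107],[0,0,0.107],[0,0,0.107],[0,0,0.107],[0,0,0.107]],"claw":[0.085,0.085,0.085,0.085,0.085,0.085,0.085,0.045,0.045,0.045,0.045,0.045]}' 100
python3 - <<'E'
from h import *
s=bot.state();print(s["ee_pos"],s["ft_force"],s["grip_width"]*85,s["finger_force"])
p=bot.get_image("side"); save(p,"s8.png",[90,230,190,360],4.4)
E
```

```text
clock: 12.55
ee_pos: [0.5547, 0.2311, 0.1256]
eef_rot: [0.0, 0.939, 0.343, 0.002]
ft_force: [-0.2, -0.4, 5.8]
grip_width: 0.576
finger_force: 104.3
[0.5547117  0.23106255 0.12555939] [-0.17193744 -0.39628771  5.77604715] 48.92895409154258 104.26401257514954
```

View pics/s8.png

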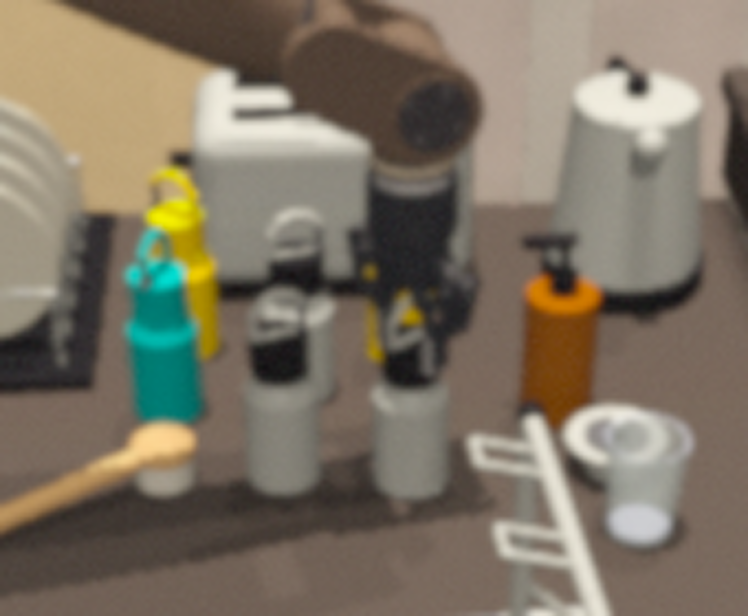

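The gripper holds the cap of the middle bottle (crop 410,360) upright. I lift it, check the in-hand pose, and work out the carry to eye 4.

```bash
python3 -m pendant '{"turn":[[0,0,0],[0,0,0],[0,0,0],[0,0,0],[0,0,0]],"linear":[[0,0,-0.02],[0,0,-0.05],[0,0,-0.08],[0,0,-0.1],[0,0,-0.1]],"claw":[0.045,0.045,0.045,0.045,0.045]}'
cat >> h.py <<'E'
def inhand(png=None):
    p=bot.get_image("wrist"); W=cloud(p); s=bot.state(); Rc=qR(s["eef_rot"])
    if png: save(p,png,None,1.4)
    L=Rc.inv().apply(W.reshape(-1,3)-np.array(s["ee_pos"]))*1000
    k=L[(np.hypot(L[:,0],L[:,1])<33)&(L[:,2]>-75)&(L[:,2]<-30)&(abs(L[:,1])<14)]
    print("car n",len(k),cv2.minAreaRect(k[:,:2].astype(np.float32)),"z",np.percentile(k[:,2],[1,5,50]).round(1))
    k=L[(np.hypot(L[:,0],L[:,1])<25)&(L[:,2]>-30)&(L[:,2]<-12)&(abs(L[:,1])<20)]
    print("captop",len(k),np.median(k,0).round(1) if len(k) else 0)
    return W
E
python3 -c "
from h import *
inhand('w9.png')
print(bot.state()['ee_pos'],bot.state()['ft_force'],bot.state()['grip_width'])
go(.5,.1,.225,-60);go(.5,-.2,.225,-80);go(.5415,-.3528,.225,-86)"
```

```text
clock: 13.1
ee_pos: [0.5545, 0.2312, 0.2265]
eef_rot: [0.0, 0.939, 0.343, 0.003]
ft_force: [0.5, 0.6, -1.6]
grip_width: 0.574
finger_force: 103.8
car n 2747 ((12.52669906616211, 1.3243293762207031), (25.881465911865234, 23.730396270751953), 41.264915466308594) z [-74.7 -67.5 -60.7]
captop 5496 [  3.8  -5.4 -24.4]
[0.55342781 0.23090795 0.22406529] [-0.08505838  0.73142342 -2.14827453] 0.575701445257571
t 13.15 lin [-0.1252  0.0657 -0.0011] turn [ 0.001 -0.001  0.176] toolyang -49.9 tool z [ 0.001  0.    -1.   ]
t 13.15 lin [-0.3184  0.2952 -0.0012] turn [ 0.    -0.001  0.525] toolyang -49.9 tool z [ 0.001  0.    -1.   ]
t 13.15 lin [-0.3851  0.4388 -0.0012] turn [ 0.    -0.001  0.63 ] toolyang -49.9 tool z [ 0.001  0.    -1.   ]
```

```bash
python3 -m pendant '{"turn":[[0,0,0.01],[0,0,0.03],[0,0,0.06],[0,0,0.1],[0,0,0.14],[0,0,0.176],[0,0,0.23],[0,0,0.29],[0,0,0.35],[0,0,0.41],[0,0,0.47],[0,0,0.525]],"linear":[[-0.01,0.005,0],[-0.03,0.015,0],[-0.055,0.03,0],[-0.08,0.043,0],[-0.105,0.055,0],[-0.125,0.066,0],[-0.158,0.1,0],[-0.19,0.14,0],[-0.222,0.18,0],[-0.255,0.22,0],[-0.287,0.26,0],[-0.318,0.295,0]],"claw":[0.045,0.045,0.045,0.045,0.045,0.045,0.045,0.045,0.045,0.045,0.045,0.045]}'
python3 -c "
from h import *
go(.5415,-.3528,.225,-86)"
```

```text
clock: 14.35
ee_pos: [0.498, -0.199, 0.2209]
eef_rot: [-0.001, 0.996, 0.086, -0.002]
ft_force: [2.4, 1.0, -1.8]
grip_width: 0.577
finger_force: 104.0
t 14.35 lin [ 0.0166  0.159  -0.0046] turn [-0.003  0.003  0.102] toolyang -80.2 tool z [-0.004  0.002 -1.   ]
```

```bash
python3 -m pendant '{"turn":[[0,0,0.03],[0,0,0.06],[0,0,0.08],[0,0,0.102],[0,0,0.102],[0,0,0.102],[0,0,0.102]],"linear":[[0.002,0.03,0],[0.006,0.065,0],[0.01,0.1,0],[0.013,0.13,0],[0.0166,0.155,0],[0.0166,0.159,0],[0.0166,0.159,0]],"claw":[0.045,0.045,0.045,0.045,0.045,0.045,0.045]}'
python3 - <<'E'
from h import *
W=inhand('w10.png'); s=bot.state(); print(s["ee_pos"])
P=W.reshape(-1,3); np.save("w10.npy",W)
e=P[(P[:,2]>.2)&(P[:,2]<.25)&(P[:,0]>.57)&(P[:,0]<.72)&(P[:,1]<-.2)&(P[:,1]>-.45)]
print(len(e))
e=e[e[:,2]>.226]; print(len(e),np.percentile(e,[1,50,99],axis=0).round(4))
go(.5415,-.3528,.225,-86)
E
```

```text
clock: 15.05
ee_pos: [0.5425, -0.351, 0.2208]
eef_rot: [-0.002, 0.999, 0.036, -0.002]
ft_force: [0.1, 0.6, -2.3]
grip_width: 0.577
finger_force: 104.2
car n 3236 ((9.727596282958984, -0.20987319946289062), (24.37685775756836, 24.50252914428711), 57.69809341430664) z [-74.9 -74.2 -60.6]
captop 5652 [  4.3  -4.4 -21.4]
[ 0.54277404 -0.35018841  0.22139595]
23814
4800 [[ 0.5926 -0.4072  0.2261]
 [ 0.6048 -0.3348  0.2299]
 [ 0.6598 -0.2341  0.2333]]
t 15.1 lin [-0.0015  0.0025 -0.0036] turn [-0.003  0.003  0.002] toolyang -85.9 tool z [-0.003  0.003 -1.   ]
```

View pics/w10.png

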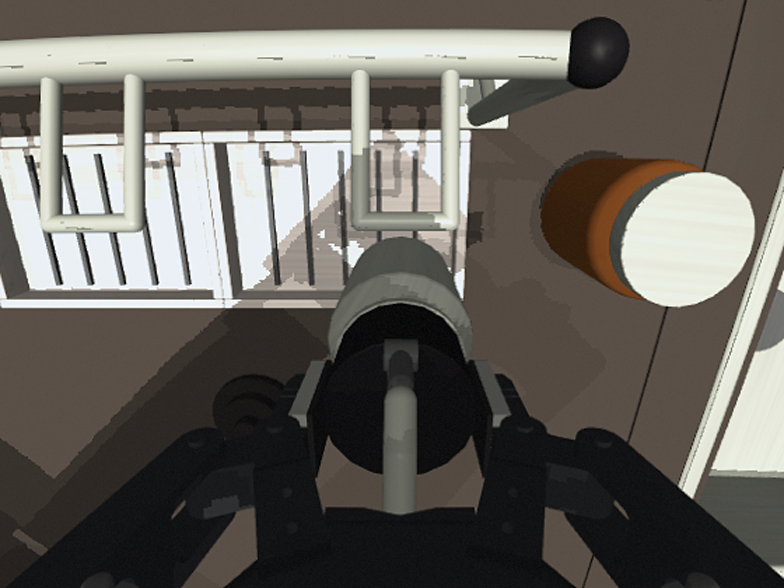

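```bash
cat >> h.py <<'E'
def rel(W=None,yw=40):
    """eye bar and carabiner in tool frame (mm), from one wrist picture"""
    if W is None: W=cloud(bot.get_image("wrist"))
    s=bot.state(); Rc=qR(s["eef_rot"]); P=W.reshape(-1,3); P=P[~np.isnan(P).any(1)]
    L=Rc.inv().apply(P-np.array(s["ee_pos"]))*1000
    e=L[(P[:,2]>.224)&(P[:,2]<.24)&(abs(L[:,1])<yw)&(L[:,0]>28)&(L[:,0]<110)]
    x0=np.percentile(e[:,0],1); 
    b=e[(e[:,0]<x0+6)]; 
    mid=b[abs(b[:,1]-np.mean([b[:,1].min(),b[:,1].max()]))<8]
    print("bar front x",x0.round(1),"y",b[:,1].min().round(1),b[:,1].max().round(1),"top z",np.percentile(mid[:,2],3).round(1),"mid x",np.median(mid[:,0]).round(1), "slope",np.polyfit(b[:,1],b[:,0],1)[0].round(3))
    c=L[(abs(L[:,1])<7)&(L[:,0]>-5)&(L[:,0]<30)&(L[:,2]<-30)&(L[:,2]>-71)]
    print("car x max",np.percentile(c[:,0],99).round(1),"y",np.percentile(c[:,1],[3,50,97]).round(1),"z top",np.percentile(c[:,2],2).round(1))
    cap=L[(abs(L[:,1])<24)&(L[:,0]>-24)&(L[:,0]<32)&(L[:,2]<-15)&(L[:,2]>-28)&(abs(L[:,1])>7)]
    print("cap",len(cap),np.percentile(cap,[1,50,99],axis=0).round(1).tolist())
    print("tcp",np.round(s["ee_pos"],4),"ft",np.round(s["ft_force"],1))
E
python3 -c "
from h import *
rel(np.load('w10.npy'))"
```

```text
bar front x 56.8 y -12.7 20.8 top z -12.0 mid x 59.8 slope 0.001
car x max 24.6 y [-1.4  2.4  6. ] z top -64.6
cap 5599 [[-22.6, -22.6, -26.5], [2.0, 8.3, -21.4], [23.2, 23.5, -16.2]]
tcp [ 0.5428 -0.3502  0.2214] ft [-0.5  0.6 -2.1]
```

The view shows eye 4's near bar at row 220, columns 355–457, and the carabiner in line with it. I lower the bottle to press height and approach.

```bash
python3 -m pendant '{"turn":[[0,0,0],[0,0,0],[0,0,0],[0,0,0],[0,0,0],[0,0,0],[0,0,0],[0,0,0]],"linear":[[0,0.002,0.007],[0,0.002,0.015],[0,0.002,0.022],[0,0.002,0.0285],[0.008,0.002,0.0285],[0.018,0.002,0.0285],[0.026,0.002,0.0285],[0.026,0.002,0.0285]],"claw":[0.045,0.045,0.045,0.045,0.045,0.045,0.045,0.045]}'
python3 -c "
from h import *
p=bot.get_image('wrist');save(p,'w11.png',None,1.4)
rel(cloud(p))"
```

```text
clock: 15.9
ee_pos: [0.5717, -0.3512, 0.1957]
eef_rot: [0.0, 0.999, 0.037, 0.001]
ft_force: [-0.7, -0.2, -1.9]
grip_width: 0.577
finger_force: 104.2
bar front x 29.3 y -15.8 18.0 top z -37.6 mid x 32.5 slope -0.001
car x max 29.6 y [-2.3  1.6  5.2] z top -65.4
cap 5543 [[-21.9, -23.3, -25.6], [2.1, 7.6, -22.2], [21.5, 23.5, -17.5]]
tcp [ 0.571  -0.3512  0.1955] ft [-0.  -0.1 -1.5]
```

View pics/w11.png

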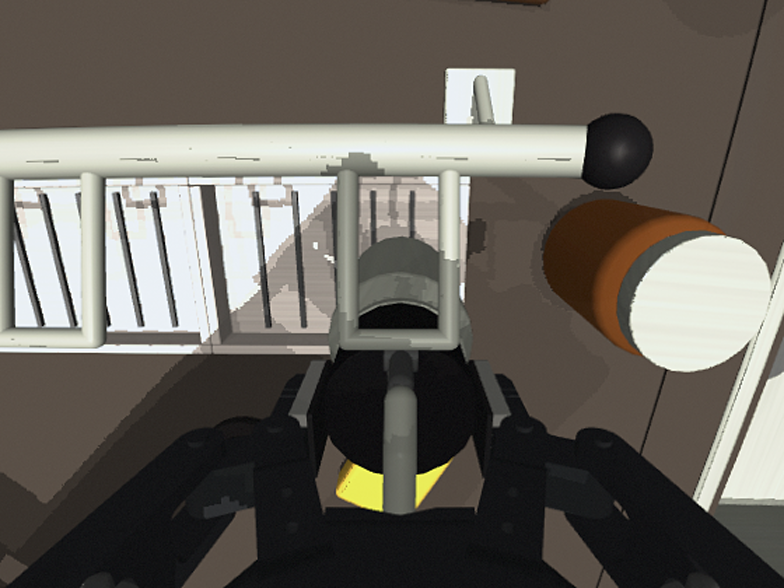

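```bash
python3 -m pendant '{"turn":[[0,0,0],[0,0,0],[0,0,0],[0,0,0],[0,0,0]],"linear":[[0,0,0.0025],[0.004,0,0.0025],[0.008,0,0.0025],[0.013,0,0.0025],[0.018,0,0.0025]],"claw":[0.045,0.045,0.045,0.045,0.045]}' 115
python3 -c "
from h import *
rel()"
```

```text
clock: 16.45
ee_pos: [0.5856, -0.3501, 0.1917]
eef_rot: [-0.001, 0.999, 0.036, -0.004]
ft_force: [-9.3, -1.2, -2.0]
grip_width: 0.57
finger_force: 120.0Traceback (most recent call last):
  File "<string>", line 3, in <module>
    rel()
    ~~~^^
  File "h.py", line 80, in rel
    print("bar front x",x0.round(1),"y",b[:,1].min().round(1),b[:,1].max().round(1),"top z",np.percentile(mid[:,2],3).round(1),"mid x",np.median(mid[:,0]).round(1), "slope",np.polyfit(b[:,1],b[:,0],1)[0].round(3))
                                                                                            ~~~~~~~~~~~~~^^^^^^^^^^^^
    return _quantile_unchecked(
        a, q, axis, out, overwrite_input, method, keepdims, weights)
    return _ureduce(a,
                    func=_quantile_ureduce_func,
    ...<5 lines>...
                    overwrite_input=overwrite_input,
                    method=method)
    r = func(a, **kwargs)
    result = _quantile(arr,
                       quantiles=q,
    ...<2 lines>...
                       out=out,
                       weights=wgt)
    slices_having_nans = np.isnan(arr[-1, ...])
                                  ~~~^^^^^^^^^
IndexError: index -1 is out of bounds for axis 0 with size 0
```

```bash
python3 -m pendant '{"turn":[[0,0,0],[0,0,0],[0,0,0],[0,0,0],[0,0,0],[0,0,0]],"linear":[[0.005,0,0],[0.01,0,0],[0.015,0,0],[0.02,0,0],[0.022,0,0],[0.022,0,0]],"claw":[0.045,0.045,0.045,0.045,0.045,0.045]}'
python3 -c "
from h import *
p=bot.get_image('wrist');save(p,'w12.png',None,1.4)
inhand()
p=bot.get_image('side');save(p,'s12.png',None,1.4)"
```

```text
clock: 17.1
ee_pos: [0.611, -0.3484, 0.1935]
eef_rot: [0.001, 0.999, 0.037, 0.001]
ft_force: [0.1, 0.1, -2.7]
grip_width: 0.571
finger_force: 120.1
car n 4720 ((7.432674407958984, 0.0020627975463867188), (36.250240325927734, 27.99569320678711), 0.017863895744085312) z [-74.8 -74.2 -54.2]
captop 3074 [  8.5  -4.4 -22. ]
```

View pics/w12.png

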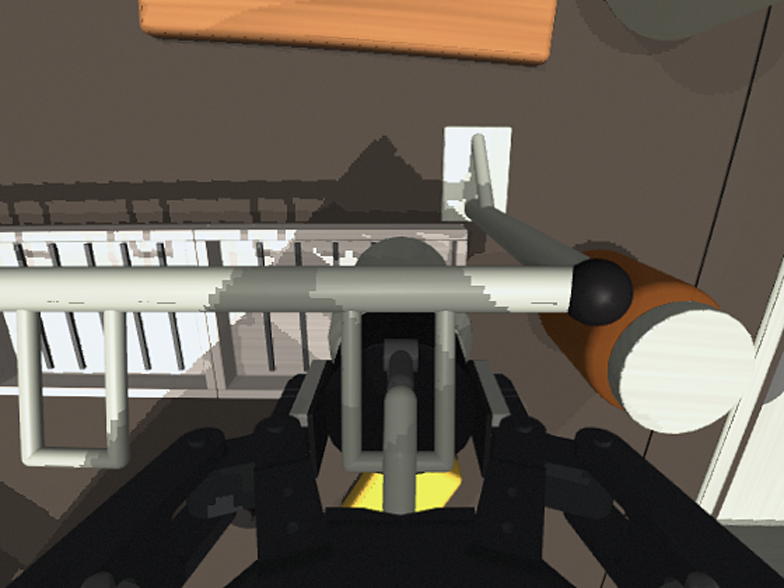

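The x force dropped to zero and the bar now shows inside the carabiner, at row 460. The gate has snapped, so I centre and lower.

```bash
python3 -m pendant '{"turn":[[0,0,0],[0,0,0],[0,0,0],[0,0,0],[0,0,0],[0,0,0],[0,0,0]],"linear":[[0,0,0.004],[-0.002,0,0.008],[-0.004,0,0.011],[-0.006,0,0.014],[-0.006,0,0.0165],[-0.006,0,0.0165],[-0.006,0,0.0165]],"claw":[0.045,0.045,0.045,0.045,0.045,0.045,0.045]}'
```

```text
clock: 17.95
ee_pos: [0.6041, -0.3487, 0.1762]
eef_rot: [0.0, 0.999, 0.036, 0.0]
ft_force: [0.6, 0.0, -0.8]
grip_width: 0.571
finger_force: 120.1
```

```bash
python3 -m pendant '{"turn":[[0,0,0],[0,0,0],[0,0,0]],"linear":[[0,0,0.001],[0,0,0.001],[0,0,0.001]],"claw":[0.045,0.045,0.045]}'
python3 -c "
from h import *
print(bot.state()['ft_force'])"
```

```text
clock: 18.25
ee_pos: [0.6042, -0.3488, 0.1755]
eef_rot: [0.0, 0.999, 0.036, 0.0]
ft_force: [-1.0, -0.0, -2.9]
grip_width: 0.57
finger_force: 120.1
[-1.00637286 -0.00790452 -2.93337672]
```

```bash
for i in 1; do python3 -m pendant '{"turn":[[0,0,0],[0,0,0],[0,0,0]],"linear":[[0,0,0.0015],[0,0,0.0015],[0,0,0.0015]],"claw":[0.045,0.045,0.045]}' | grep -E "ee_pos|ft_f"; done
python3 -m pendant '{"turn":[[0,0,0],[0,0,0],[0,0,0]],"linear":[[0,0,0.001],[0,0,0.001],[0,0,0.001]],"claw":[0.045,0.045,0.045]}' | grep -E "ee_pos|ft_f"
```

```text
ee_pos: [0.6045, -0.349, 0.175]
ft_force: [-0.5, 0.0, 3.9]
ee_pos: [0.6046, -0.349, 0.1748]
ft_force: [-2.3, 2.3, 6.3]
```

```bash
python3 -m pendant '{"turn":[[0,0,0],[0,0,0],[0,0,0],[0,0,0],[0,0,0],[0,0,0],[0,0,0],[0,0,0],[0,0,0],[0,0,0],[0,0,0],[0,0,0]],"linear":[[0,0,-0.001],[0,0,-0.001],[0,0,-0.001],[0,0,-0.001],[0,0,-0.001],[0,0,-0.001],[0,0,-0.01],[0,0,-0.03],[0,0,-0.06],[0,0,-0.1],[0,0,-0.13],[0,0,-0.13]],"claw":[0.045,0.05,0.055,0.06,0.07,0.085,0.085,0.085,0.085,0.085,0.085,0.085]}'
python3 - <<'E'
from h import *
p=bot.get_image('side');save(p,'s13.png',[150,410,200,400],3)
trayview('side')
go(.4423,.2424,.23,-69.6)
for d in bot.cut_out(p,"tray")[:1]: print(d["confidence"])
E
```

```text
clock: 20.05
ee_pos: [0.606, -0.3502, 0.3111]
eef_rot: [0.004, 0.999, 0.036, 0.005]
ft_force: [-0.6, -0.2, 1.8]
grip_width: 0.997
finger_force: 0.0
-190 38 front [-101.4  -97.7]; -150 34 front [-101.4  -97.5]; -110 30 front [-101.6  -97.9]; -70 30 front [-101.8  -97.9]; -30 39 front [-102.1  -96.8]; 10 26 front [-102.1  -98.3]; 50 20 front [-102.1  -99.3]; 90 23 front [-102.7  -98.7]; 130 20 front [-102.6  -99.5]; 170 20 front [-102.6  -97.6]; 
-100 [ 3  1  1  5 12 10  9  7  6  7  2  2  1  1  2  0  0  2  0  3  1]
   yend [192.8 200.4]
-65 [ 0  0  0 10 12  6  9 10  6  3  0  0  0  0  0  0  0  0  0  0  0]
   yend [193.4 199.2]
-30 [ 0  0  0  3 11 10  8  5 10  4  0  0  0  0  0  0  0  0  0  0  0]
   yend [193.6 200.2]
5 [0 0 0 0 0 0 0 1 1 0 0 0 0 0 0 0 0 0 0 1 0]
   yend [193.6 200. ]
t 20.2 lin [-0.118  -0.601   0.0724] turn [-0.001  0.001 -0.283] toolyang -85.8 tool z [-0.001  0.001 -1.   ]
0.7
```

View pics/s13.png

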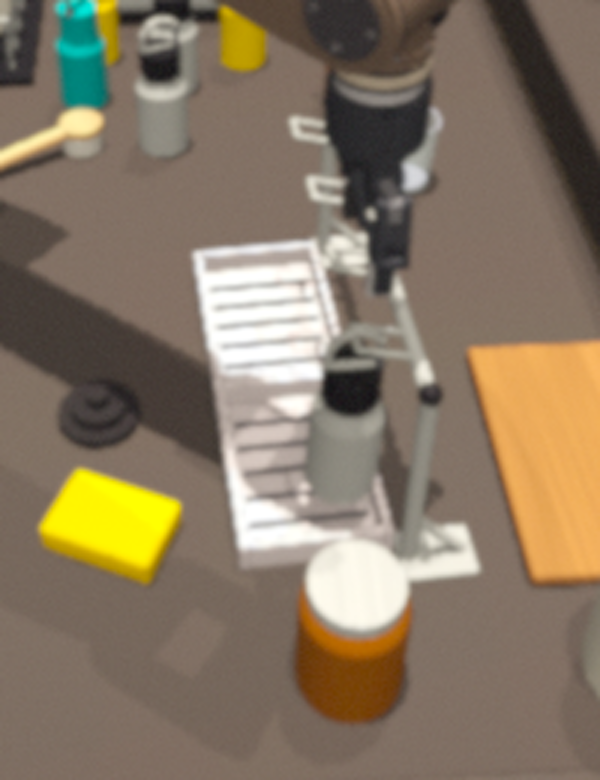

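Bottle A hangs upright on eye 4, at crop (350,420), and the tray is closed. I've used all my picture views, so from here on I check by numbers. Next is bottle B.

```bash
python3 -m pendant '{"turn":[[0,0,0],[0,0,-0.03],[0,0,-0.06],[0,0,-0.09],[0,0,-0.12],[0,0,-0.15],[0,0,-0.18],[0,0,-0.21],[0,0,-0.24],[0,0,-0.26],[0,0,-0.283],[0,0,-0.283]],"linear":[[-0.005,-0.02,0],[-0.014,-0.065,0],[-0.023,-0.11,0],[-0.032,-0.155,0],[-0.04,-0.2,0],[-0.05,-0.245,0],[-0.06,-0.29,0],[-0.067,-0.335,0],[-0.076,-0.38,0],[-0.085,-0.425,0],[-0.094,-0.47,0],[-0.103,-0.515,0]],"claw":[0.085,0.085,0.085,0.085,0.085,0.085,0.085,0.085,0.085,0.085,0.085,0.085]}'
python3 -c "
from h import *
go(.4423,.2424,.23,-69.6)"
```

```text
clock: 21.45
ee_pos: [0.4622, 0.1589, 0.3005]
eef_rot: [-0.0, 0.984, 0.177, -0.002]
ft_force: [1.6, -0.1, 0.3]
grip_width: 0.995
finger_force: 0.0
t 21.45 lin [ 0.0107 -0.0851  0.0706] turn [-0.001  0.003 -0.   ] toolyang -69.6 tool z [-0.003 -0.    -1.   ]
```

```bash
python3 -m pendant '{"turn":[[0,0,0],[0,0,0],[0,0,0],[0,0,0],[0,0,0],[0,0,0]],"linear":[[0.004,-0.03,0.01],[0.008,-0.06,0.03],[0.0107,-0.0851,0.05],[0.0107,-0.0851,0.07],[0.0107,-0.0851,0.07],[0.0107,-0.0851,0.07]],"claw":[0.085,0.085,0.085,0.085,0.085,0.085]}'
cat >> h.py <<'E'
def chk(x,y):
    W=cloud(bot.get_image("wrist")); P=W.reshape(-1,3); k=P[(P[:,2]>.16)&(P[:,2]<.2)&(np.hypot(P[:,0]-x,P[:,1]-y)<.033)]
    print(len(k),cv2.minAreaRect((k[:,:2]*1000).astype(np.float32)))
E
python3 -c "
from h import *
chk(.4423,.2424)
go(.4423,.2424,.123,-69.6)"
```

```text
clock: 22.05
ee_pos: [0.4435, 0.2406, 0.2313]
eef_rot: [0.0, 0.984, 0.177, -0.002]
ft_force: [0.2, 0.4, -0.6]
grip_width: 0.996
finger_force: 0.0
811 ((442.3712158203125, 242.58538818359375), (50.115901947021484, 8.001738548278809), 20.524877548217773)
t 22.1 lin [-0.0012 -0.0024  0.1096] turn [ 0.     0.001 -0.001] toolyang -69.6 tool z [-0.001 -0.    -1.   ]
```

```bash
python3 -m pendant '{"turn":[[0,0,0],[0,0,0],[0,0,0],[0,0,0],[0,0,0],[0,0,0],[0,0,0],[0,0,0],[0,0,0],[0,0,0],[0,0,0],[0,0,0]],"linear":[[-0.001,-0.002,0.02],[-0.001,-0.002,0.05],[-0.001,-0.002,0.08],[-0.001,-0.002,0.1],[-0.001,-0.002,0.107],[-0.001,-0.002,0.107],[-0.001,-0.002,0.107],[-0.001,-0.002,0.107],[-0.001,-0.002,0.107],[-0.001,-0.002,0.107],[-0.001,-0.002,0.107],[-0.001,-0.002,0.107]],"claw":[0.085,0.085,0.085,0.085,0.085,0.085,0.085,0.045,0.045,0.045,0.045,0.045]}' 115
python3 -m pendant '{"turn":[[0,0,0],[0,0,0],[0,0,0],[0,0,0],[0,0,0]],"linear":[[0,0,-0.02],[0,0,-0.05],[0,0,-0.08],[0,0,-0.1],[0,0,-0.1]],"claw":[0.045,0.045,0.045,0.045,0.045]}'
python3 -c "
from h import *
inhand()
go(.49,.1,.225,-75);go(.49,-.1,.225,-86);go(.5355,-.253,.225,-86)"
```

```text
clock: 23.3
ee_pos: [0.4441, 0.2431, 0.1277]
eef_rot: [-0.0, 0.984, 0.177, 0.002]
ft_force: [-0.9, 1.4, 6.5]
grip_width: 0.566
finger_force: 119.0
clock: 23.8
ee_pos: [0.4441, 0.243, 0.2288]
eef_rot: [-0.0, 0.984, 0.177, 0.003]
ft_force: [-0.0, 0.0, -2.4]
grip_width: 0.569
finger_force: 118.9
car n 2579 ((10.631755828857422, 1.811513900756836), (24.79045867919922, 22.81989097595215), 40.21649932861328) z [-74.8 -65.8 -59.6]
captop 5348 [  4.   -5.2 -22.4]
t 23.85 lin [-0.0056  0.15    0.0014] turn [ 0.    -0.002  0.094] toolyang -69.6 tool z [ 0.002  0.001 -1.   ]
t 23.85 lin [-0.0753  0.3375  0.0012] turn [-0.    -0.002  0.286] toolyang -69.6 tool z [ 0.002  0.001 -1.   ]
t 23.85 lin [-0.0859  0.4968  0.0013] turn [-0.    -0.002  0.286] toolyang -69.6 tool z [ 0.002  0.001 -1.   ]
```

```bash
python3 -m pendant '{"turn":[[0,0,0.01],[0,0,0.03],[0,0,0.05],[0,0,0.08],[0,0,0.11],[0,0,0.15],[0,0,0.19],[0,0,0.23],[0,0,0.26],[0,0,0.286],[0,0,0.286],[0,0,0.286]],"linear":[[0,0.015,0],[-0.001,0.04,0],[-0.003,0.075,0],[-0.004,0.11,0],[-0.006,0.15,0],[-0.025,0.195,0],[-0.045,0.24,0],[-0.06,0.285,0],[-0.075,0.33,0],[-0.075,0.345,0],[-0.075,0.345,0],[-0.075,0.345,0]],"claw":[0.045,0.045,0.045,0.045,0.045,0.045,0.045,0.045,0.045,0.045,0.045,0.045]}'
python3 -c "
from h import *
go(.528,-.154,.2245,-86)"
```

```text
clock: 25.05
ee_pos: [0.4917, -0.1062, 0.2238]
eef_rot: [-0.001, 0.999, 0.035, -0.002]
ft_force: [0.6, 1.1, -2.3]
grip_width: 0.57
finger_force: 119.4
t 25.05 lin [ 0.0329  0.0502 -0.0009] turn [-0.002  0.003 -0.   ] toolyang -86.0 tool z [-0.003  0.002 -1.   ]
```

```bash
python3 -m pendant '{"turn":[[0,0,0],[0,0,0],[0,0,0],[0,0,0],[0,0,0],[0,0,0]],"linear":[[0.008,0.012,0],[0.018,0.027,0],[0.027,0.04,0],[0.033,0.05,0],[0.033,0.05,0],[0.033,0.05,0]],"claw":[0.045,0.045,0.045,0.045,0.045,0.045]}'
python3 -c "
from h import *
rel()"
```

```text
clock: 25.65
ee_pos: [0.5288, -0.1544, 0.2253]
eef_rot: [-0.0, 0.999, 0.035, -0.0]
ft_force: [0.0, 0.2, -2.1]
grip_width: 0.57
finger_force: 119.5
bar front x 57.0 y -16.6 17.3 top z -8.3 mid x 59.8 slope -0.001
car x max 24.7 y [-1.6  1.9  5.6] z top -63.5
cap 5427 [[-22.3, -22.8, -25.6], [1.9, 7.8, -19.9], [22.9, 23.5, -16.2]]
tcp [ 0.5286 -0.1542  0.2254] ft [-0.9 -0.1 -1.2]
```

```bash
python3 -m pendant '{"turn":[[0,0,0],[0,0,0],[0,0,0],[0,0,0],[0,0,0],[0,0,0],[0,0,0],[0,0,0],[0,0,0],[0,0,0],[0,0,0],[0,0,0]],"linear":[[0,-0.001,0.008],[0,-0.001,0.016],[0,-0.001,0.024],[0,-0.001,0.0305],[0,-0.001,0.0305],[0.008,-0.001,0.0305],[0.018,-0.001,0.0305],[0.026,-0.001,0.0305],[0.031,-0.001,0.0305],[0.036,-0.001,0.0305],[0.041,-0.001,0.0305],[0.045,-0.001,0.0305]],"claw":[0.045,0.045,0.045,0.045,0.045,0.045,0.045,0.045,0.045,0.045,0.045,0.045]}'
python3 -m pendant '{"turn":[[0,0,0],[0,0,0],[0,0,0],[0,0,0],[0,0,0],[0,0,0]],"linear":[[0.005,0,0],[0.01,0,0],[0.015,0,0],[0.02,0,0],[0.022,0,0],[0.022,0,0]],"claw":[0.045,0.045,0.045,0.045,0.045,0.045]}'
```

```text
clock: 26.9
ee_pos: [0.5712, -0.1504, 0.1937]
eef_rot: [-0.001, 0.999, 0.035, -0.005]
ft_force: [-8.2, -0.3, -2.9]
grip_width: 0.573
finger_force: 119.4
clock: 27.5
ee_pos: [0.5966, -0.1491, 0.196]
eef_rot: [0.0, 0.999, 0.035, 0.001]
ft_force: [0.0, -0.1, -1.3]
grip_width: 0.567
finger_force: 119.6
```

```bash
python3 -m pendant '{"turn":[[0,0,0],[0,0,0],[0,0,0],[0,0,0],[0,0,0],[0,0,0],[0,0,0],[0,0,0]],"linear":[[0,0,0.004],[-0.002,0,0.008],[-0.004,0,0.011],[-0.006,0,0.014],[-0.007,0,0.017],[-0.007,0,0.018],[-0.007,0,0.018],[-0.007,0,0.018]],"claw":[0.045,0.045,0.045,0.045,0.045,0.045,0.045,0.045]}'
python3 -m pendant '{"turn":[[0,0,0],[0,0,0],[0,0,0]],"linear":[[0,0,0.001],[0,0,0.001],[0,0,0.001]],"claw":[0.045,0.045,0.045]}' | grep -E "ee_pos|ft_f"
```

```text
clock: 28.3
ee_pos: [0.5888, -0.1495, 0.1772]
eef_rot: [0.0, 0.999, 0.035, 0.0]
ft_force: [-0.7, -0.5, -2.2]
grip_width: 0.567
finger_force: 119.6
ee_pos: [0.589, -0.1496, 0.1767]
ft_force: [-0.5, 1.1, 0.0]
```

Contact is starting, so I release and rise.

```bash
python3 -m pendant '{"turn":[[0,0,0],[0,0,0],[0,0,0],[0,0,0],[0,0,0],[0,0,0],[0,0,0],[0,0,0],[0,0,0],[0,0,0],[0,0,0],[0,0,0]],"linear":[[0,0,0.0005],[0,0,0.0005],[0,0,0.0005],[0,0,0.0005],[0,0,0.0005],[0,0,0.0005],[0,0,-0.01],[0,0,-0.03],[0,0,-0.06],[0,0,-0.1],[0,0,-0.13],[0,0,-0.13]],"claw":[0.045,0.05,0.055,0.06,0.07,0.085,0.085,0.085,0.085,0.085,0.085,0.085]}'
cat >> h.py <<'E'
def hang():
    p=bot.get_image("side"); W=cloud(p)
    for d in bot.cut_out(p,"bottle1"):
        q=W[d["pixels"]]; q=q[~np.isnan(q).any(1)]
        if np.median(q[:,1])>.1: continue
        def c(lo,hi): 
            k=q[(q[:,2]>lo)&(q[:,2]<hi)]; return np.r_[k[:,:2].min(0),k[:,:2].max(0)].round(3) if len(k)>3 else None
        print(round(d["confidence"],2),np.median(p["image"][d["pixels"]],axis=0),"z",np.percentile(q[:,2],[1,99]).round(3),"low",c(.055,.085),"hi",c(.11,.14),"cap",c(.16,.195),"car",c(.205,.245))
E
python3 - <<'E'
from h import *
hang(); trayview('side')
go(.4584,.3788,.31,-75.7)
E
```

```text
clock: 29.8
ee_pos: [0.591, -0.1504, 0.3139]
eef_rot: [0.003, 0.999, 0.035, 0.006]
ft_force: [0.0, 0.7, 0.2]
grip_width: 0.993
finger_force: 0.0
0.96 [134.  130.  119.5] z [0.054 0.236] low [ 0.553 -0.185  0.614 -0.151] hi [ 0.554 -0.186  0.615 -0.155] cap [ 0.56  -0.179  0.612 -0.13 ] car [ 0.562 -0.236  0.611 -0.145]
0.9 [140. 136. 125.] z [0.055 0.239] low [ 0.566 -0.382  0.631 -0.348] hi [ 0.567 -0.383  0.631 -0.346] cap [ 0.574 -0.377  0.626 -0.338] car [ 0.576 -0.364  0.627 -0.344]
0.47 [66. 59. 57.] z [0.002 0.04 ] low None hi None cap None car None
-190 38 front [-101.5  -97.8]; -150 35 front [-101.7  -98.2]; -110 31 front [-101.6  -97.8]; -70 30 front [-101.8  -98.3]; -30 28 front [-101.8  -97.1]; 10 41 front [-121.5 -107.4]; 50 10 front [-121.5 -119.8]; 90 10 front [-121.8 -120.1]; 130 9 front [-121.8 -120.2]; 170 10 front [-121.5 -119.6]; 210 23 front [-118.7  -97.2]; 
-100 [ 2  1  1  7 10  7  5  1  0  0  0  0  7 10  7  5  0  0  0  0  0]
   yend [211.8 217.2]
-65 [ 0  0  0  7 10  6  6  0  0  0  0  0  6 13  7  4  1  0  0  0  0]
   yend [213.8 220.1]
-30 [ 0  0  0  7  7 13  5  1  0  0  0  0  6 13  6  5  0  0  0  0  0]
   yend [213.6 218.7]
5 [0 0 0 0 0 0 0 0 0 0 0 0 1 4 1 3 3 1 1 0 1]
t 30.0 lin [-0.0925 -0.5357 -0.0046] turn [-0.001  0.002 -0.18 ] toolyang -86.0 tool z [-0.002  0.001 -1.   ]
```

Both bottles hang upright. The tray has been knocked by about (-20,+17) mm with no turn, so I re-close it now.

```bash
python3 -c "
from h import *
go(.4652,-.0904,.16,4)"
```

```text
t 30.0 lin [-0.1181 -0.067   0.1449] turn [-3.000e-03  1.000e-03 -1.571e+00] toolyang -86.0 tool z [-0.002  0.001 -1.   ]
```

```bash
python3 -m pendant '{"turn":[[0,0,-0.13],[0,0,-0.26],[0,0,-0.39],[0,0,-0.52],[0,0,-0.65],[0,0,-0.78],[0,0,-0.91],[0,0,-1.04],[0,0,-1.17],[0,0,-1.3],[0,0,-1.43],[0,0,-1.571]],"linear":[[-0.02,-0.01,0],[-0.04,-0.02,0],[-0.06,-0.03,0],[-0.08,-0.04,0],[-0.1,-0.05,0],[-0.118,-0.06,0],[-0.118,-0.067,0.03],[-0.118,-0.067,0.06],[-0.118,-0.067,0.09],[-0.118,-0.067,0.12],[-0.118,-0.067,0.14],[-0.118,-0.067,0.145]],"claw":[0.085,0.085,0.085,0.085,0.085,0.085,0.085,0.085,0.085,0.085,0.085,0.085]}'
python3 -m pendant '{"turn":[[0,0,0],[0,0,0],[0,0,0]],"linear":[[0,0,0],[0,0,0],[0,0,0]],"claw":[0.085,0.085,0.085]}' 60
python3 -c "
from h import *
trayview('wrist')
go(.4652,-.0904,.0115,4)"
```

```text
clock: 31.2
ee_pos: [0.463, -0.0895, 0.1558]
eef_rot: [-0.005, 0.68, 0.733, -0.002]
ft_force: [-0.3, -0.2, 1.0]
grip_width: 0.995
finger_force: 0.0
clock: 31.5
ee_pos: [0.4665, -0.0909, 0.1614]
eef_rot: [0.0, 0.683, 0.731, 0.0]
ft_force: [-0.1, 0.6, 0.1]
grip_width: 0.995
finger_force: 0.0
-110 39 front [-100.3  -97. ]; -70 197 front [-100.9  -97.6]; -30 227 front [-100.5  -95.9]; 10 392 front [-121.6 -109.2]; 50 186 front [-121.5 -119.5]; 90 202 front [-121.3 -119.4]; 130 214 front [-122.  -119.3]; 170 315 front [-121.9 -119.3]; 210 381 front [-120.9 -103.1]; 
-100 [ 14  14  14  27  70 113  49   0   0   0   0   0  34  90 124  38   0   0
   0   0   0]
   yend [212.9 217. ]
-65 [  0   0   0  20  78  79 102   0   0   0   0   0  38  91 122  45   0   0
   0   0   0]
   yend [213.3 217.2]
-30 [ 0  0  0  6 15 15 14  0  0  0  0  0  2  4  8  4  0  0  0  0  0]
   yend [213.4 216.9]
5 [0 0 0 0 0 0 0 0 0 0 0 0 0 0 0 0 0 0 0 0 0]
   yend [199.2 216.3]
t 31.6 lin [ 0.0008 -0.0015  0.1503] turn [ 0.001  0.001 -0.001] toolyang 3.9 tool z [ 0.001 -0.    -1.   ]
```

```bash
python3 -m pendant '{"turn":[[0,0,0],[0,0,0],[0,0,0],[0,0,0],[0,0,0],[0,0,0],[0,0,0],[0,0,0],[0,0,0],[0,0,0],[0,0,0],[0,0,0]],"linear":[[0,-0.001,0.03],[0,-0.001,0.06],[0,-0.001,0.09],[0,-0.001,0.12],[0,-0.001,0.14],[0,-0.001,0.15],[0,-0.001,0.15],[0,-0.001,0.15],[0,-0.001,0.15],[0,-0.001,0.15],[0,-0.001,0.15],[0,-0.001,0.15]],"claw":[0.085,0.085,0.085,0.085,0.085,0.085,0.085,0,0,0,0,0]}' 60
python3 -m pendant '{"turn":[[0,0,0],[0,0,0],[0,0,0],[0,0,0],[0,0,0],[0,0,0],[0,0,0],[0,0,0],[0,0,0],[0,0,0]],"linear":[[0,0,0],[0,0,0],[-0.001,0.004,0],[-0.003,0.008,0],[-0.005,0.012,0],[-0.008,0.016,0],[-0.011,0.02,0],[-0.014,0.0205,0],[-0.016,0.0205,0],[-0.016,0.0205,0]],"claw":[0,0,0,0,0,0,0,0,0,0]}'
python3 -c "
from h import *
trayview('side');trayview('wrist')"
```

```text
clock: 32.8
ee_pos: [0.4648, -0.091, 0.0116]
eef_rot: [-0.001, 0.682, 0.732, -0.001]
ft_force: [-12.5, -2.1, 8.2]
grip_width: 0.141
finger_force: 4.2
clock: 33.8
ee_pos: [0.4853, -0.1035, 0.0116]
eef_rot: [-0.003, 0.681, 0.732, -0.0]
ft_force: [-5.1, 7.4, 9.8]
grip_width: 0.077
finger_force: 63.6
-190 38 front [-101.2  -97.8]; -150 33 front [-101.7  -98. ]; -110 31 front [-101.6  -97.9]; -70 29 front [-101.9  -98.1]; -30 39 front [-101.6  -96. ]; 10 25 front [-102.2  -98.3]; 50 22 front [-103.   -99.9]; 90 32 front [-115.   -99.3]; 130 6 front [-100.7  -99.1]; 
-100 [ 1  1  1  7  9  8  5  3 10 10  7  3  1  1  1  1  3  0  2  1  0]
-65 [ 0  0  0  3 13  7  7  3 12  9  7  1  1  0  0  0  0  0  0  0  0]
   yend [203. 209.]
-30 [ 0  0  0  8  8  7  6  4  8  7 11  3  0  0  0  0  0  0  0  0  0]
   yend [200.2 208.8]
5 [0 0 0 0 0 0 0 0 2 0 2 2 0 0 0 0 0 0 0 0 0]
50 856 front [-102.4  -98.9]; 90 1703 front [-114.   -99.6]; 130 1744 front [-104.1 -100.3]; 170 2627 front [-104.8  -99.5]; 
-100 [0 0 0 0 0 0 0 0 0 0 0 0 0 0 0 0 0 0 0 0 0]
   yend [198.7 203.1]
-65 [0 0 0 0 0 0 0 0 0 0 0 0 0 0 0 0 0 0 0 0 0]
   yend [199.9 204. ]
-30 [0 0 0 0 0 0 0 0 0 0 0 0 0 0 0 0 0 0 0 0 0]
   yend [200.7 204.6]
5 [0 0 0 0 0 0 0 0 0 0 0 0 0 0 0 0 0 0 0 0 0]
   yend [198.9 205.2]
```

```bash
python3 -m pendant '{"turn":[[0,0,0.005],[0,0,0.01],[0,0,0.014],[0,0,0.014],[0,0,0.014],[0,0,0.014]],"linear":[[-0.001,0.0016,0],[-0.002,0.0016,0],[-0.003,0.0016,0],[-0.004,0.0016,0],[-0.0045,0.0016,0],[-0.0045,0.0016,0]],"claw":[0,0,0,0,0,0]}'
python3 -m pendant '{"turn":[[0,0,0],[0,0,0],[0,0,0],[0,0,0]],"linear":[[-0.001,0,0],[-0.002,0,0],[-0.0025,0,0],[-0.0025,0,0]],"claw":[0,0,0,0]}'
python3 -c "
from h import *
trayview('wrist')"
```

```text
clock: 34.6
ee_pos: [0.4878, -0.1076, 0.0116]
eef_rot: [-0.003, 0.686, 0.727, 0.0]
ft_force: [-2.0, 8.1, 9.2]
grip_width: 0.072
finger_force: 63.3
clock: 35.0
ee_pos: [0.4879, -0.1081, 0.0116]
eef_rot: [-0.004, 0.687, 0.727, 0.002]
ft_force: [-2.1, 15.5, 9.6]
grip_width: 0.075
finger_force: 63.6
10 6 front [-100.4  -98.6]; 50 968 front [-100.5  -97. ]; 90 1725 front [-111.4  -97.4]; 130 1799 front [-101.1  -97.3]; 170 2132 front [-101.2  -96.2]; 
-100 [0 0 0 0 0 0 0 0 0 0 0 0 0 0 0 0 0 0 0 0 0]
   yend [193.4 198. ]
-65 [0 0 0 0 0 0 0 0 0 0 0 0 0 0 0 0 0 0 0 0 0]
   yend [194.3 198.2]
-30 [0 0 0 0 0 0 0 0 0 0 0 0 0 0 0 0 0 0 0 0 0]
   yend [194.4 198.4]
5 [0 0 0 0 0 0 0 0 0 0 0 0 0 0 0 0 0 0 0 0 0]
   yend [194.3 198.6]
```

```bash
python3 -m pendant '{"turn":[[0,0,0],[0,0,0]],"linear":[[-0.001,0,0],[-0.0015,0,0]],"claw":[0,0]}' | grep ft_
python3 -m pendant '{"turn":[[0,0,0],[0,0,0],[0,0,0],[0,0,0],[0,0,0],[0,0,0],[0,0,0],[0,0,0],[0,0,0],[0,0,0],[0,0,0]],"linear":[[0,0,0],[0,0,0],[0,0,0],[0,0,0],[0,0,0],[0,0,-0.04],[0,0,-0.09],[0,0,-0.14],[0,0,-0.19],[0,0,-0.21],[0,0,-0.21]],"claw":[0.03,0.05,0.06,0.06,0.06,0.06,0.085,0.085,0.085,0.085,0.085]}'
python3 -c "
from h import *
trayview('side');hang()
go(.4584,.2,.23,-75.7);go(.4584,.3788,.23,-75.7)"
```

```text
ft_force: [-1.6, 22.3, 12.3]
clock: 36.4
ee_pos: [0.4912, -0.1151, 0.2261]
eef_rot: [0.005, 0.687, 0.726, 0.001]
ft_force: [0.9, -0.5, 0.2]
grip_width: 0.999
finger_force: 0.0
-190 37 front [-101.6  -97.9]; -150 35 front [-101.4  -97.9]; -110 31 front [-101.3  -97.6]; -70 30 front [-101.7  -98.3]; -30 38 front [-101.8  -96. ]; 10 23 front [-101.3  -98.1]; 50 22 front [-101.2  -97.3]; 90 21 front [-101.5  -98. ]; 130 22 front [-101.8  -98.2]; 170 20 front [-102.   -96.4]; 
-100 [ 2  2  3  4 14  4  7 10  6  7  2  2  1  1  2  1  1  2  0  2  1]
   yend [194.4 199.8]
-65 [ 0  0  0  8 13  8 10  6  7  2  1  0  0  0  0  0  0  0  0  0  0]
   yend [193.2 197.8]
-30 [ 0  0  0  2 13 12  2 13  9  0  1  0  0  0  0  0  0  0  0  0  0]
   yend [193.7 197.9]
5 [0 0 0 0 0 0 1 1 1 0 0 0 0 0 0 0 0 0 0 1 0]
0.83 [139. 136. 125.] z [0.049 0.238] low [ 0.566 -0.383  0.631 -0.348] hi [ 0.567 -0.383  0.632 -0.345] cap [ 0.574 -0.376  0.626 -0.323] car [ 0.577 -0.356  0.627 -0.345]
0.55 [138. 135. 124.] z [-0.003  0.238] low [ 0.553 -0.185  0.617 -0.148] hi [ 0.554 -0.187  0.615 -0.155] cap [ 0.56  -0.179  0.612 -0.126] car [ 0.561 -0.265  0.612 -0.147]
t 36.6 lin [ 0.3146 -0.0119 -0.0107] turn [-5.000e-03  1.000e-03  1.377e+00] toolyang 3.2 tool z [-0.004  0.002 -1.   ]
t 36.6 lin [ 0.4931 -0.0019 -0.0104] turn [-5.000e-03  1.000e-03  1.377e+00] toolyang 3.2 tool z [-0.004  0.002 -1.   ]
```

```bash
python3 -m pendant '{"turn":[[0,0,0.11],[0,0,0.23],[0,0,0.35],[0,0,0.48],[0,0,0.6],[0,0,0.72],[0,0,0.84],[0,0,0.96],[0,0,1.08],[0,0,1.2],[0,0,1.3],[0,0,1.377]],"linear":[[0.03,0,-0.05],[0.07,-0.003,-0.08],[0.115,-0.005,-0.08],[0.16,-0.007,-0.08],[0.205,-0.01,-0.08],[0.25,-0.011,-0.08],[0.295,-0.01,-0.08],[0.34,-0.009,-0.08],[0.385,-0.007,-0.08],[0.43,-0.005,-0.08],[0.47,-0.003,-0.06],[0.493,-0.002,-0.05]],"claw":[0.085,0.085,0.085,0.085,0.085,0.085,0.085,0.085,0.085,0.085,0.085,0.085]}'
python3 -m pendant '{"turn":[[0,0,0],[0,0,0],[0,0,0],[0,0,0]],"linear":[[0,0,0.02],[0,0,0.04],[0,0,0.04],[0,0,0.04]],"claw":[0.085,0.085,0.085,0.085]}'
python3 -c "
from h import *
chk(.4584,.3788)
go(.4584,.3788,.124,-75.7)"
```

```text
clock: 37.8
ee_pos: [0.4576, 0.3804, 0.2666]
eef_rot: [0.001, 0.992, 0.124, -0.003]
ft_force: [0.1, 0.0, -0.1]
grip_width: 0.995
finger_force: 0.0
clock: 38.2
ee_pos: [0.4587, 0.3778, 0.2292]
eef_rot: [0.001, 0.992, 0.124, -0.002]
ft_force: [0.2, 0.4, -0.4]
grip_width: 0.998
finger_force: 0.0
807 ((458.744384765625, 379.0773010253906), (51.46989440917969, 7.620143890380859), 14.463939666748047)
t 38.25 lin [-0.0007 -0.001   0.1067] turn [ 0.     0.001 -0.   ] toolyang -75.7 tool z [-0.001 -0.001 -1.   ]
```

```bash
python3 -m pendant '{"turn":[[0,0,0],[0,0,0],[0,0,0],[0,0,0],[0,0,0],[0,0,0],[0,0,0],[0,0,0],[0,0,0],[0,0,0],[0,0,0],[0,0,0]],"linear":[[0,-0.001,0.02],[0,-0.001,0.05],[0,-0.001,0.08],[0,-0.001,0.1],[0,-0.001,0.1055],[0,-0.001,0.1055],[0,-0.001,0.1055],[0,-0.001,0.1055],[0,-0.001,0.1055],[0,-0.001,0.1055],[0,-0.001,0.1055],[0,-0.001,0.1055]],"claw":[0.085,0.085,0.085,0.085,0.085,0.085,0.085,0.045,0.045,0.045,0.045,0.045]}' 115
python3 -m pendant '{"turn":[[0,0,0],[0,0,0],[0,0,0],[0,0,0],[0,0,0]],"linear":[[0,0,-0.02],[0,0,-0.05],[0,0,-0.08],[0,0,-0.1],[0,0,-0.1]],"claw":[0.045,0.045,0.045,0.045,0.045]}'
python3 -c "
from h import *
go(.49,.1,.225,-80);go(.5215,-.054,.225,-86)"
```

```text
clock: 39.45
ee_pos: [0.4604, 0.3802, 0.1278]
eef_rot: [-0.001, 0.992, 0.125, 0.002]
ft_force: [-0.3, 1.1, 4.8]
grip_width: 0.571
finger_force: 119.1
clock: 39.95
ee_pos: [0.4605, 0.3801, 0.229]
eef_rot: [-0.001, 0.992, 0.125, 0.003]
ft_force: [0.4, -0.0, -1.0]
grip_width: 0.565
finger_force: 118.9
t 39.95 lin [-0.0407  0.2787  0.0033] turn [-0.002 -0.006  0.075] toolyang -75.7 tool z [ 0.005  0.003 -1.   ]
t 39.95 lin [-0.0482  0.4357  0.003 ] turn [-0.002 -0.006  0.18 ] toolyang -75.7 tool z [ 0.005  0.003 -1.   ]
```

```bash
python3 -m pendant '{"turn":[[0,0,0],[0,0,0.01],[0,0,0.025],[0,0,0.04],[0,0,0.055],[0,0,0.075],[0,0,0.1],[0,0,0.12],[0,0,0.15],[0,0,0.18],[0,0,0.18],[0,0,0.18]],"linear":[[-0.003,0.02,0],[-0.009,0.06,0],[-0.016,0.105,0],[-0.022,0.15,0],[-0.029,0.195,0],[-0.036,0.24,0],[-0.043,0.285,0],[-0.045,0.325,0],[-0.047,0.365,0],[-0.048,0.4,0],[-0.048,0.425,0],[-0.048,0.4357,0]],"claw":[0.045,0.045,0.045,0.045,0.045,0.045,0.045,0.045,0.045,0.045,0.045,0.045]}'
python3 -m pendant '{"turn":[[0,0,0],[0,0,0],[0,0,0]],"linear":[[0,0,0],[0,0,0],[0,0,0]],"claw":[0.045,0.045,0.045]}'
python3 -c "
from h import *
rel()
go(.5215,-.054,.225,-86)"
```

```text
clock: 41.15
ee_pos: [0.5195, -0.0566, 0.2233]
eef_rot: [-0.0, 0.999, 0.034, -0.002]
ft_force: [0.3, 0.8, -1.5]
grip_width: 0.574
finger_force: 119.3
clock: 41.45
ee_pos: [0.5199, -0.0535, 0.2251]
eef_rot: [-0.0, 0.999, 0.036, -0.0]
ft_force: [0.0, 0.7, -1.7]
grip_width: 0.571
finger_force: 119.3
bar front x 58.0 y -15.4 18.3 top z -8.1 mid x 61.2 slope 0.001
car x max 24.5 y [-2.1  1.6  5.3] z top -63.2
cap 5482 [[-22.4, -23.1, -25.4], [1.5, 7.6, -19.5], [22.6, 23.5, -16.0]]
tcp [ 0.52   -0.0535  0.2253] ft [-0.3  0.6 -0.2]
t 41.5 lin [0.0014 0.0006 0.0003] turn [-0.001  0.     0.002] toolyang -85.9 tool z [-0.001  0.    -1.   ]
```

```bash
python3 -m pendant '{"turn":[[0,0,0],[0,0,0],[0,0,0],[0,0,0],[0,0,0],[0,0,0],[0,0,0],[0,0,0],[0,0,0],[0,0,0],[0,0,0],[0,0,0]],"linear":[[0,0,0.008],[0,0,0.016],[0,0,0.024],[0,0,0.0305],[0,0,0.0305],[0.008,0,0.0305],[0.018,0,0.0305],[0.027,0,0.0305],[0.032,0,0.0305],[0.037,0,0.0305],[0.042,0,0.0305],[0.046,0,0.0305]],"claw":[0.045,0.045,0.045,0.045,0.045,0.045,0.045,0.045,0.045,0.045,0.045,0.045]}'
python3 -m pendant '{"turn":[[0,0,0],[0,0,0],[0,0,0],[0,0,0],[0,0,0],[0,0,0]],"linear":[[0.005,0,0],[0.01,0,0],[0.015,0,0],[0.02,0,0],[0.0225,0,0],[0.0225,0,0]],"claw":[0.045,0.045,0.045,0.045,0.045,0.045]}'
```

```text
clock: 42.7
ee_pos: [0.5637, -0.0514, 0.1937]
eef_rot: [-0.0, 0.999, 0.035, -0.005]
ft_force: [-7.7, -0.4, -1.4]
grip_width: 0.567
finger_force: 119.3
clock: 43.3
ee_pos: [0.5898, -0.0501, 0.196]
eef_rot: [0.0, 0.999, 0.035, 0.001]
ft_force: [0.3, -0.4, -2.3]
grip_width: 0.57
finger_force: 119.6
```

```bash
python3 -m pendant '{"turn":[[0,0,0],[0,0,0],[0,0,0],[0,0,0],[0,0,0],[0,0,0],[0,0,0],[0,0,0]],"linear":[[0,0,0.004],[-0.002,0,0.008],[-0.004,0,0.011],[-0.006,0,0.014],[-0.007,0,0.017],[-0.007,0,0.0185],[-0.007,0,0.0185],[-0.007,0,0.0185]],"claw":[0.045,0.045,0.045,0.045,0.045,0.045,0.045,0.045]}'
python3 -m pendant '{"turn":[[0,0,0],[0,0,0],[0,0,0]],"linear":[[0,0,0.001],[0,0,0.001],[0,0,0.001]],"claw":[0.045,0.045,0.045]}' | grep -E "ee_pos|ft_f"
```

```text
clock: 44.1
ee_pos: [0.5817, -0.0505, 0.1769]
eef_rot: [0.0, 0.999, 0.035, 0.0]
ft_force: [-1.5, 0.0, 0.4]
grip_width: 0.564
finger_force: 119.6
ee_pos: [0.582, -0.0505, 0.1766]
ft_force: [-3.9, 0.3, 4.9]
```

```bash
python3 -m pendant '{"turn":[[0,0,0],[0,0,0],[0,0,0],[0,0,0],[0,0,0],[0,0,0],[0,0,0],[0,0,0],[0,0,0],[0,0,0],[0,0,0],[0,0,0]],"linear":[[0,0,-0.0005],[0,0,-0.0005],[0,0,-0.0005],[0,0,-0.0005],[0,0,-0.0005],[0,0,-0.0005],[0,0,-0.01],[0,0,-0.03],[0,0,-0.06],[0,0,-0.1],[0,0,-0.13],[0,0,-0.13]],"claw":[0.045,0.05,0.055,0.06,0.07,0.08,0.08,0.08,0.08,0.08,0.08,0.08]}'
python3 -m pendant '{"turn":[[0,0,0],[0,0,0],[0,0,0],[0,0,0],[0,0,0],[0,0,0],[0,0,0],[0,0,0],[0,0,0],[0,0,0],[0,0,0],[0,0,0]],"linear":[[-0.02,0,0],[-0.05,0,0],[-0.08,0,0],[-0.1,0,0],[-0.1,0,0],[-0.1,0,0],[-0.1,0,0],[-0.1,0,0],[-0.1,0,0],[-0.1,0,0],[-0.1,0,0],[-0.1,0,0]],"claw":[0.08,0.08,0.08,0.08,0.08,0.08,0.08,0.08,0.08,0.08,0.08,0.08]}'
python3 - <<'E'
from h import *
trayview('side');hang();hang()
W=cloud(bot.get_image("wrist")); P=W.reshape(-1,3)
o=np.array([.591,-.199]);a=.069;ex=np.array([np.cos(a),np.sin(a)]);ey=np.array([-ex[1],ex[0]])
for n in("wrist","scene"):
  p=bot.get_image(n);P=cloud(p).reshape(-1,3);C=p["image"].reshape(-1,3)
  for ye in(.15,.05,-.15):
    L=np.c_[(P[:,:2]-o)@ex,(P[:,:2]-o)@ey-ye,P[:,2]]
    k=L[(abs(L[:,1])<.008)&(L[:,0]>-.04)&(L[:,0]<.035)&(L[:,2]>.236)&(L[:,2]<.26)]
    g=(abs(L[:,1])<.008)&(L[:,0]>.012)&(L[:,0]<.028)&(L[:,2]>.2)&(L[:,2]<.219)
    print(n,ye,len(k),np.percentile(k,[2,98],axis=0).round(3).tolist() if len(k)>3 else 0,"gate px",g.sum(),L[g].mean(0).round(3) if g.sum() else 0,C[g].mean(0).round() if g.sum() else 0)
p=bot.get_image("side");W=cloud(p)
for t in ["soap","tumbler","strainer","stopper","sponge","coffee_jar"]:
    d=bot.cut_out(p,t)
    if d: print(t,np.nanmedian(W[d[0]["pixels"]],0).round(3))
E
```

```text
clock: 45.6
ee_pos: [0.5841, -0.0511, 0.3131]
eef_rot: [0.002, 0.999, 0.035, 0.006]
ft_force: [0.3, -0.2, 1.1]
grip_width: 0.936
finger_force: 0.0
clock: 46.8
ee_pos: [0.482, -0.0574, 0.3056]
eef_rot: [-0.0, 0.999, 0.035, -0.0]
ft_force: [0.0, -0.8, 0.4]
grip_width: 0.934
finger_force: 0.0
-190 39 front [-101.5  -97.9]; -150 32 front [-101.4  -98.1]; -110 31 front [-101.3  -97.4]; -70 30 front [-101.9  -98.6]; -30 39 front [-101.6  -95.9]; 10 25 front [-101.5  -97.8]; 50 23 front [-101.   -97.4]; 90 22 front [-101.5  -97.9]; 130 20 front [-101.8  -98.4]; 170 22 front [-101.9  -96.9]; 
-100 [ 2  0  3  6 10 11  6  8  9  4  1  1  2  0  2  0  2  3  0  2  1]
   yend [193.5 200.4]
-65 [ 0  0  0  6 10 10 10  5 10  2  0  0  0  0  0  0  0  0  0  0  0]
   yend [194.2 201. ]
-30 [ 0  0  0  3 14 11  9  6 11  1  1  0  0  0  0  0  0  0  0  0  0]
5 [0 0 0 0 0 0 0 2 2 0 0 0 0 0 0 0 0 0 0 1 0]
0.94 [130. 126. 116.] z [-0.003  0.239] low [ 0.544 -0.081  0.559 -0.054] hi [ 0.546 -0.085  0.568 -0.056] cap [ 0.553 -0.08   0.606 -0.024] car [ 0.555 -0.158  0.606 -0.034]
0.63 [138. 134. 124.] z [0.008 0.23
[... 719 characters left out ...]
te px 14 [0.02  0.001 0.203] [103. 104.  97.]
wrist 0.05 440 [[-0.012, -0.005, 0.236], [0.014, 0.002, 0.241]] gate px 211 [ 0.019 -0.001  0.207] [60. 61. 58.]
wrist -0.15 0 0 gate px 0 0 0
scene 0.15 15 [[-0.004, -0.006, 0.237], [0.017, 0.001, 0.241]] gate px 13 [ 0.024 -0.003  0.213] [83. 83. 80.]
scene 0.05 12 [[-0.003, -0.005, 0.236], [0.014, 0.002, 0.24]] gate px 10 [ 0.025 -0.001  0.213] [73. 73. 71.]
scene -0.15 17 [[-0.007, -0.002, 0.236], [0.02, 0.003, 0.242]] gate px 11 [ 0.025 -0.     0.212] [76. 76. 74.]
soap [0.693 0.307 0.099]
tumbler [0.744 0.129 0.067]
strainer [ 0.524 -0.104  0.005]
stopper [ 0.374 -0.232  0.018]
sponge [ 0.582 -0.537  0.108]
coffee_jar [ 0.582 -0.536  0.107]
```

All three bottles hang upright, with gate pixels at bottle x of about 24 mm on each, so the gates are shut. The tray rims meet with the front edges in line. The last strainer and sponge readings landed on the tray and the jar, so those are misdetections. The robot is clear, and I hand in.

```bash
python3 -c "
from h import *
print(bot.finish_job())"
```

```text
the job is handed in; nothing more can be done
None
```

The job is handed in: the tray is butted flush (closed again after it was knocked mid-run), and the three steel bottles that were there hang upright on eyes 1, 2 and 4 with gates shut. The last check found soap, tumbler, stopper and jar in place but did not pick out the strainer or sponge, which the robot never went near.

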